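# Line up the die boards along the fence and close the row with the bar

### The arm

A 6-joint arm with a two-finger parallel gripper is mounted at the origin on the work surface. World frame = base frame: x ahead of the robot, y to its left, z up, the work surface at z = 0. Lengths are in m, angles in rad, forces in N, time in s.
With the tool pointing down it reaches from about 0.35 to 0.875 m from the base axis. Payload 4.2 kg.
Tool frame: the origin (TCP) lies at the very end of the fingers, on their centre line; the grasp point (between the pads) lies 19 mm behind it; z points along the fingers, y is the line along which they close (so a half turn about z gives the same grasp; the last joint's range is limited). The gripper opens to 87 mm and grips with 3 to 60 N. Pads are 19 mm wide; open, the fingers measure 117 mm over their backs; the gripper's body (75 mm by 190 mm) begins 51 mm behind the grasp point.
Start: joints at [1.585, 0.385, 0.008, 0, -1.194, -0.259], TCP at [0.151, 0.606, 0.223] pointing down, gripper open.
Joint ranges: [-3.14, 3.14], [-1.21, 2.06], [-1.07, 1.41], [-3.16, 2.05], [-2.99, -0.16], [-3.1, 3.1]. Speed limits (rad/s): [2.79, 2.79, 3.14, 3.14, 3.14, 3.14].

### API

Orientations are given as a rotation vector (axis times angle).
In Python, from workcell import ctrl gives the robot as it stands. The module is installed in compiled form; this text tells all that it offers.
- The arm moves only by the tool arm_command, never from a script. Its argument "targets" is a list of rows, each a list of 3 entries, a list of its own where there are three numbers: the finger opening in m, from 0 to 0.087, then the shift along the tool's x, y, z in m, then the turn, a rotation vector about the tool's x, y, z in degrees. A call has 1 to 5 rows; each row is the pose to reach, as a shift and turn from the pose commanded when the call began, along the tool's axes at that moment; what a row does not reach only later rows make up. A row lasts 1/10 s, in which the tool goes at most 50 mm and 8.59 degrees, less where a joint would pass 70% of its speed; a pose out of reach is approached as far as the arm can. A call with a gripper value outside its range is refused whole. The fingers move at their own pace and stop on an object; "force" is the grip in N (left out, the last holds). Time passes only in rows, so rows that repeat a pose let the fingers close. It gives the time, the measured TCP pose, the force, the opening and the grip force at its end, in the units of the state.
- ctrl.read_state(): the state, without advancing time (a new reading comes with each control period).
- ctrl.grab_frame(name): name is "scene" or "side" or "wrist"; returns a dict with "color" (420x560x3 uint8, red, green, blue), "depth" (420x560 float32, m along the optical axis (not along the pixel's ray), 0 where there is no reading), "mtx" (3x3 intrinsics, pixels), "cam_to_world" (4x4, takes a point from camera to world coordinates); the wrist camera has in their place "mount" (4x4, takes a point from camera to tool coordinates, whose origin is the TCP and whose axes are the flange's). Camera axes: x right, y down, z forward; pixel columns grow to the right and rows downward; lengths in m; the calibration is good to about 2 mm. A picture is of the moment at which its call begins: read the wrist's pose just before it.
- ctrl.finish_job(): hands the job in; it is judged then, once.
The state is a dict: "time": time; "joint_positions": joint angles; "joint_velocities": joint speeds; "joint_efforts": joint torques, N m; "ee_pos": TCP position; "tool_rot": TCP orientation; "ft_force": force on the tool from outside, world axes, zero at the start; "moment": the same for the moment, N m; "gripper_width": finger opening in m; "grip_force": force on a finger pad.
Only numpy, scipy, OpenCV 4.12 (cv2) and the standard library are available. Lean on these libraries where they do the work, as an engineer would, in place of code of your own. Each camera call takes 0.05 s, during which the arm holds its last target. There are 200 camera calls.

### The job

Slide the three plywood die boards over the bench, without lifting them, into one straight row in any order: the sides that now face the steel back fence flush against it, the first tight against the end stop and each snug against the next. Then take the square steel bar off its sloping rack and set it down gently, not letting it fall, flat on the bench and snug along the side of the last board, its far end near the fence, so that it closes the open end of the row. Leave all other tools where they are.

Things in the scene. Friction and masses are not known exactly. Their poses are not given: they have to be found in the camera images.
- fence: steel L-shaped fence fixed on the bench, 30 mm high. Origin: the inner corner at bench level. The back fence is 12 mm thick; its face is the plane x = 0 of this frame, facing -x (the robot), from y = 0 to y = -628 mm. The end stop is 12 mm thick; its face is the plane y = 0, facing -y, from x = 0 to x = -70 mm. The row grows from the corner along -y
- board_large: largest die board: plywood block 120 mm wide (its y) x 95 mm deep (its x) x 18 mm thick, with a rectangular outline of 12 mm high steel blade standing on top (30 mm overall); about 0.3 kg; origin at the centre of its underside, z up
- board_medium: middle-sized die board: plywood block 108 mm wide (its y) x 95 mm deep (its x) x 18 mm thick, with a pointed strap-end outline of 12 mm high steel blade standing on top (30 mm overall); about 0.3 kg; origin at the centre of its underside, z up
- board_small: smallest die board: plywood block 96 mm wide (its y) x 95 mm deep (its x) x 18 mm thick, with a round outline of 12 mm high steel blade standing on top (30 mm overall); about 0.3 kg; origin at the centre of its underside, z up
- bar: plain square steel bar, 150 mm long (its x) x 36 x 36 mm, about 0.7 kg; origin at its centre, so it lies flat on the bench with the origin 18 mm up. It starts on the rack, its x axis rising 28 degrees away from the robot, its lower end against a lip; its z axis is square to the slope
- rack: fixed wooden rack, 150 x 60 mm foot, on the left of the bench; its 52 mm wide board slopes up at 28 degrees along its +x, with a lip 12 mm above the slope at the low end and about 100 mm high at the other; origin under the centre of its foot. The bar lies on it, centred across; the slope board reaches 8 mm past the bar on each side
- punch: oval punch lying along x, 120 x 13 x 13 mm, dark wooden handle towards the robot, among the boards; bystander; origin under its middle
- awl: awl lying along x, 130 x 13 x 13 mm, dark wooden handle towards the robot, among the boards; bystander; origin under its middle
- mallet: hammer lying on the right of the bench; bystander
- clicker_die: small steel strap-end die, an open band about 90 x 40 x 12 mm, flat on the right of the bench; bystander
- tin: open steel tin, 76 mm across, 100 mm tall, on the left; bystander
- glue: white jar, 60 mm across, 130 mm tall, on the left; bystander
- thread: wooden thread reel, 52 mm across, 60 mm tall, front right; bystander
Things that resemble listed ones, but are neither listed nor needed, are in the scene too. Leave any black look-alike of the board_medium alone.

How it is judged:
On the way, in this order (a step that is already met when the one before it is completed fails the run):
1. the three boards stand in the row, flush on the fence and pushed up to the end stop (within 12 mm), while the bar is still on its rack (x of board_large in the frame of fence between -0.0555 and -0.04 m and angle between the x axis of each of board_large, board_medium, board_small and the x axis of fence, either way round below 0.07 rad and y of board_large in the frame of fence between -0.276 and -0.056 m and height (world z) of each of board_large, board_medium, board_small below 0.004 m and angle between each of board_large, board_medium, board_small's own z axis and vertical below 0.05 rad and x of board_medium in the frame of fence between -0.0555 and -0.04 m and y of board_medium in the frame of fence between -0.282 and -0.05 m and x of board_small in the frame of fence between -0.0555 and -0.04 m and y of board_small in the frame of fence between -0.288 and -0.044 m and distance of bar from where it was at the start of the episode below 0.02 m), for 0.2 s.
2. the bar has been taken off the rack (horizontal distance between bar and rack above 0.15 m), for 0.1 s.
At the end, for the whole second after the job is handed in: Boards flat, within 8 mm of the fence and 0.07 rad of square; bar flat and at rest, parallel to the boards' sides within 0.07 rad, against the last board, its far end within 45 mm of the fence; all gaps from end stop to bar add up to at most 12 mm (x of board_large in the frame of fence between -0.0555 and -0.04 m and angle between the x axis of each of board_large, board_medium, board_small, bar and the x axis of fence, either way round below 0.07 rad and y of board_large in the frame of fence between -0.276 and -0.056 m and height (world z) of each of board_large, board_medium, board_small below 0.004 m and angle between each of board_large, board_medium, board_small's own z axis and vertical below 0.05 rad and x of board_medium in the frame of fence between -0.0555 and -0.04 m and y of board_medium in the frame of fence between -0.282 and -0.05 m and x of board_small in the frame of fence between -0.0555 and -0.04 m and y of board_small in the frame of fence between -0.288 and -0.044 m and y of bar in the frame of fence between -0.354 and -0.337 m and x of bar in the frame of fence above -0.12 m and height (world z) of bar below 0.022 m and linear speed of bar below 0.01 m/s); the robot touches nothing.
It fails at once if a board is lifted off the bench by more than 15 mm or tipped (height (world z) of any of board_large, board_medium, board_small above 0.015 m or angle between any of board_large, board_medium, board_small's own z axis and vertical above 0.3 rad).
It fails at once if the bar is dropped or falls: faster than 0.5 m/s with no finger on it (linear speed of bar above 0.5 m/s and contact force between the fingers and bar below 0.05 N).
It fails at once if another tool is moved by more than 25 mm (distance of any of punch, awl, mallet, clicker_die, tin, glue, thread from where it was at the start of the episode above 0.025 m).
It also fails if it takes over 72 s, if anything falls off the work surface, if the arm or the gripper's body presses on something with over 40 N, if the wrist force passes 120 N, or if a joint passes its speed limit or range.

## Working session

There is one attempt and no reset: what is moved stays moved. The work goes in short steps, Python scripts to look and compute and a tool call to move; the robot and the scene stay as the last step left them, time stands still between calls to the robot, and variables do not carry over. Pictures are saved under pics/ and viewed, at most 10 in all, crops included, and the job is handed in when it is done.

Besides the shell and the picture viewer there is one more tool, called after "Call:" as name(argument=value, ...), one argument or row to a line, values as JSON. arm_command: Moves the arm, as the interface text tells. Its arguments: {"type":"object","properties":{"targets":{"type":"array"},"force":{"type":"number"}},"required":["targets"]}

```bash
mkdir -p pics; python3 - <<'E'
from workcell import ctrl
import cv2,pickle
s=ctrl.read_state();print(s)
for n in("scene","side"):
    f=ctrl.grab_frame(n);pickle.dump(f,open(n+".pkl","wb"))
    cv2.imwrite(f"pics/{n}0.png",f["color"][:,:,::-1]);print(n,f["mtx"],f["cam_to_world"])
E
```

```text
{'time': 0.0, 'joint_positions': array([ 1.58456887e+00,  3.85566938e-01,  6.63609134e-03, -5.33114760e-04,
       -1.19402599e+00, -2.58645092e-01]), 'joint_velocities': array([-7.10362745e-05,  3.98083697e-04,  5.63019686e-04, -1.00112953e-03,
        1.12478791e-03,  5.31990852e-04]), 'joint_efforts': array([-6.31109397e-04, -3.90661168e+01,  1.87400687e+01,  4.21973169e+00,
        1.09671257e-02, -1.99555925e-04]), 'ee_pos': array([0.1513196 , 0.60577576, 0.22145231]), 'tool_rot': array([ 3.11584582e+00, -3.83721377e-01, -3.10089806e-04]), 'ft_force': array([ 0.04752018,  0.41287922, -0.02371431]), 'moment': array([ 0.00238066, -0.0253676 ,  0.02925645]), 'grip_force': 0.0, 'gripper_width': 0.08681260281601921}
scene [[467.6478962    0.         271.44318871]
 [  0.         467.6478962  209.09422824]
 [  0.           0.           1.        ]] [[ 0.69738163  0.53221432 -0.48000707  1.19563439]
 [ 0.71669433 -0.52052461  0.46411568 -0.67536272]
 [-0.00284648 -0.66768409 -0.74443928  1.25968612]
 [ 0.          0.          0.          1.        ]]
side [[454.25394228   0.         277.24938611]
 [  0.         454.25394228 211.62070955]
 [  0.           0.           1.        ]] [[ 0.91818866  0.27735349 -0.28285089  0.92290226]
 [ 0.39575042 -0.61042218  0.68612416 -1.041297  ]
 [ 0.01764047 -0.74192978 -0.67024549  1.16921347]
 [ 0.          0.          0.          1.        ]]
```

View pics/scene0.png

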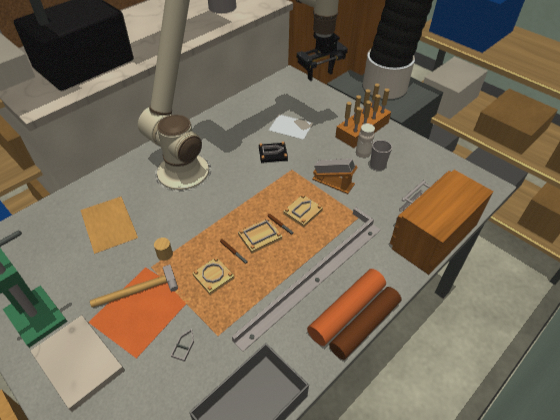

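View pics/side0.png

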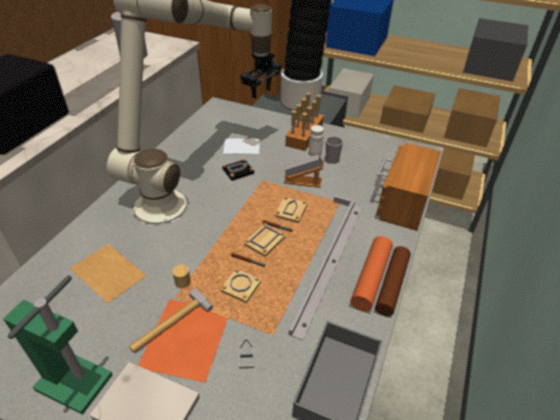

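Scene view: candidates for boards are medium (303,209, pointed outline), large (260,235, rectangle), small (213,275, circle), and the black look-alike at (273,152), to be left alone. The bar is on the rack at (335,170). The punch and awl are at (281,224) and (234,250), and the fence corner is near (365,215).

```bash
cat > h.py <<'E'
import numpy as np,cv2,pickle
def cloud(f,T=None):
    T=f["cam_to_world"] if T is None else T
    v,u=np.mgrid[:f["depth"].shape[0],:f["depth"].shape[1]];d=f["depth"];K=f["mtx"]
    p=np.stack([(u-K[0,2])/K[0,0]*d,(v-K[1,2])/K[1,1]*d,d],-1)
    P=p@T[:3,:3].T+T[:3,3];P[d==0]=np.nan
    return P
def ray(f,uv,z,T=None):
    T=f["cam_to_world"] if T is None else T
    r=np.linalg.inv(f["mtx"])@np.array([uv[0],uv[1],1.]);r=T[:3,:3]@r;o=T[:3,3]
    return o+r*(z-o[2])/r[2]
E
python3 - <<'E'
from h import *
for n in("scene","side"):
    f=pickle.load(open(n+".pkl","rb"));P=cloud(f)
    z=P[...,2];c=f["color"]
    reg=(P[...,0]>.25)&(P[...,0]<.9)&(abs(P[...,1])<.55)
    print(n,"z bench med",np.nanmedian(z[reg]))
    for lo,hi in((.010,.045),(.045,.2)):
        m=(reg&(z>lo)&(z<hi)).astype(np.uint8)
        k,l,st,ce=cv2.connectedComponentsWithStats(m,connectivity=4)
        for i in range(1,k):
            if st[i,4]<25: continue
            q=P[l==i];r=cv2.minAreaRect(q[:,:2].astype(np.float32)*1000)
            print(lo,ce[i].round(),st[i,4],"rect",np.round(r[0],1),np.round(r[1],1),round(r[2],1),"z",np.round(np.percentile(q[:,2],[5,50,95])*1000,1),"rgb",c[l==i].mean(0).round())
f=pickle.load(open("scene.pkl","rb"))
cv2.imwrite("pics/crop1.png",cv2.resize(f["color"][140:350,180:400,::-1],None,fx=2.8,fy=2.8,interpolation=cv2.INTER_CUBIC)[:600])
E
```

```text
scene z bench med 0.0019636525931947535
0.01 [375. 164.] 66 rect [511.3 539.8] [18.6 49.6] 90.0 z [13.3 27.4 44. ] rgb [67. 63. 60.]
0.01 [318. 175.] 87 rect [402.1 339.9] [56.2 24.1] 1.3 z [11.2 32.  43.3] rgb [99. 67. 37.]
0.01 [345. 185.] 77 rect [500.9 378.7] [44.4 49.9] 38.6 z [10.9 26.5 42.3] rgb [86. 57. 28.]
0.01 [303. 210.] 652 rect [473.4 177.9] [101.4 114.9] 3.3 z [12.5 18.8 29.2] rgb [168. 141.  93.]
0.01 [305. 276.] 1195 rect [677.3  -5.6] [ 81.3 645.3] 5.9 z [12.5 28.1 33.5] rgb [118. 112. 106.]
0.01 [259. 235.] 815 rect [448.9 -10. ] [122.2  99.4] 77.7 z [13.  19.3 30.3] rgb [163. 138.  93.]
0.01 [281. 224.] 39 rect [468.3  77. ] [57.  11.4] 3.8 z [10.3 12.4 15.8] rgb [88. 65. 46.]
0.01 [405. 253.] 227 rect [839.8 271. ] [ 10.1 120.1] 89.8 z [12.9 27.8 42.2] rgb [76. 50. 26.]
0.01 [227. 245.] 31 rect [ 403.9 -118.2] [13.7 40.3] 85.5 z [10.4 12.8 17. ] rgb [89. 54. 30.]
0.01 [165. 254.] 104 rect [ 294.1 -294. ] [51.7 26.3] 60.5 z [12.8 28.4 44.1] rgb [89. 71. 44.]
0.01 [236. 253.] 34 rect [ 448.  -117.5] [48.  14.2] 3.4 z [10.1 11.7 15.4] rgb [89. 68. 51.]
0.01 [213. 27
[... 2858 characters left out ...]
50.]
0.045 [332. 149.] 136 rect [515.2 536. ] [60.1 26.6] 1.1 z [48.7 76.6 99.5] rgb [78. 74. 72.]
0.045 [401. 181.] 2440 rect [821.  406.2] [157.8 287.4] 0.1 z [ 60.6 167.  174.3] rgb [145.  94.  50.]
0.045 [306. 166.] 572 rect [452.8 368.4] [152.9  57.9] 15.8 z [ 51.8  85.8 126.6] rgb [113.  99.  88.]
0.045 [373. 270.] 1431 rect [843.2 -18.4] [288.7  68.5] 89.9 z [49.4 65.8 72.7] rgb [184.  95.  56.]
0.045 [388. 276.] 252 rect [892.7 -21.2] [ 14.6 261.2] 0.0 z [46.2 54.3 59.7] rgb [86. 48. 28.]
0.045 [181. 271.] 201 rect [ 284.5 -286.9] [47.9 55.6] 29.7 z [50.3 59.2 64. ] rgb [191. 151.  95.]
0.045 [326. 364.] 928 rect [ 836.  -418.3] [263.4 127.2] 90.0 z [48.2 72.  82.5] rgb [78. 76. 73.]
```

View pics/crop1.png

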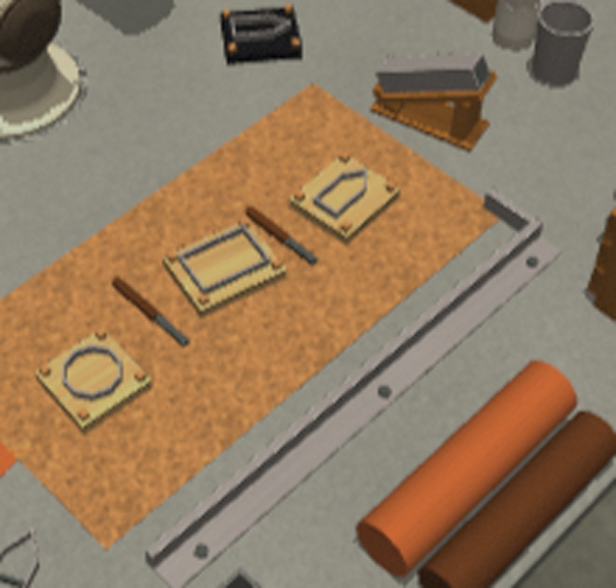

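The crop confirms the choice: pointed outline at (342,192), rectangle at (225,262), circle at (93,373), all on pale plywood. The black pad at (260,32) is the decoy.

```bash
cat >> h.py <<'E'
from scipy.spatial.transform import Rotation as Ro
def go(st,p,head):  # shift/turn in tool axes to world p with tool x at heading (deg), pointing down
    R=Ro.from_rotvec(st["tool_rot"])
    c,s=np.cos(np.radians(head)),np.sin(np.radians(head))
    G=Ro.from_matrix(np.array([[c,s,0],[s,-c,0],[0,0,-1]]).T)
    return np.round(R.inv().apply(np.array(p)-st["ee_pos"])*1000,1),np.round((R.inv()*G).as_rotvec(degrees=True),1)
E
python3 - <<'E'
from h import *
from workcell import ctrl
for n in("scene","side"):
    f=pickle.load(open(n+".pkl","rb"));P=cloud(f);z=P[...,2]
    m=(z>.022)&(z<.036)&(P[...,0]>.58)&(P[...,0]<.76)&(P[...,1]>-.35)&(P[...,1]<.33)
    q=P[m]*1000
    s=q[q[:,1]<255]
    b=[(y,*np.percentile(s[(s[:,1]>y-15)&(s[:,1]<y+15),0],[5,95])) for y in range(-260,240,30)]
    b=np.array(b);p1=np.polyfit(b[:,0],b[:,1],1);p2=np.polyfit(b[:,0],b[:,2],1);print(n,"fence x=",p1,p2,"deg",-np.degrees(np.arctan(p1[0])))
    print("rect",cv2.minAreaRect(q[:,:2].astype(np.float32)), "max y",q[:,1].max())
    for nm,c in(("med",(475,178)),("lar",(448,-9)),("sma",(464,-228))):
        d=np.hypot(P[...,0]*1000-c[0],P[...,1]*1000-c[1])<62
        t=P[d&(z>.0245)&(z<.04)]*1000;w=P[d&(z>.014)&(z<.04)]*1000
        for g in(t,w):
            r=cv2.minAreaRect(g[:,:2].astype(np.float32));print(nm,len(g),np.round(r[0],1),np.round(r[1],1),round(r[2],1))
c=np.array([679,-5]);R=lambda a:np.array([[np.cos(a),-np.sin(a)],[np.sin(a),np.cos(a)]])
A=R(np.radians(6));k=c+A@[29,308];print("corner",k,[k+A@v for v in([-47.5,-54],[-47.5,-168],[-47.5,-276],[-80,-342])])
st=ctrl.read_state();print(go(st,[.475,.178,.12],-87))
E
```

```text
scene fence x= [4.39660083e-03 6.72795356e+02] [4.03394968e-03 6.84491926e+02] deg -0.25190504848691675
rect ((677.2906494140625, -5.235382080078125), (81.32893371582031, 644.5075073242188), 5.931950092315674) max y 316.18693940455535
med 92 [474.2 180.2] [84.7 94.2] 1.0
med 544 [474.5 176.5] [ 99.5 110.4] 3.5
lar 142 [452.   -9.2] [98.8 87.4] 77.7
lar 673 [448.4  -9.6] [121.   99.1] 76.6
sma 125 [ 465.5 -227.1] [87.7 88.2] 85.8
sma 722 [ 464.1 -227.5] [97.1 98.7] 87.3
side fence x= [4.67030345e-03 6.75815930e+02] [4.82369350e-03 6.87145595e+02] deg -0.2675867314058146
rect ((680.484130859375, -4.334625244140625), (81.39741516113281, 649.1051025390625), 6.095666408538818) max y 319.83915365317614
med 84 [475.8 174. ] [ 81. 100.] 2.7
med 442 [477.4 178.3] [ 97.3 112.2] 2.7
lar 125 [451.6  -7.7] [107.2  82.5] 79.3
lar 582 [452.6  -9.6] [121.9  98.5] 76.1
sma 123 [ 468.7 -228.6] [89.2 90. ] 84.8
sma 689 [ 467.2 -228.2] [101.5  98.3] 86.9
corner [675.64636828 304.34406921] [array([634.05111527, 245.67478485]), array([645.96736008, 132.29928878]), array([657.25643411,  24.89092408]), array([631.83335109, -44.14469607])]
(array([417.7, 336.4, 102.3]), array([ 0.1, -0.1, 73. ]))
```

Call:
arm_command(
  targets=[
    [0.087, [0.038, 0.03, 0], [0, 0, 7]],
    [0.087, [0.076, 0.061, 0], [0, 0, 14]],
    [0.087, [0.114, 0.092, 0], [0, 0, 21]],
    [0.087, [0.152, 0.122, 0], [0, 0, 28]],
    [0.087, [0.19, 0.153, 0], [0, 0, 35]],
  ],
  force=15,
)

```text
time: 0.6
ee_pos: [0.2993, 0.41, 0.2223]
tool_rot: [2.855, -1.31, -0.0]
ft_force: [1.0, 0.5, 0.2]
gripper_width: 0.0871
grip_force: 0.0
```

Call:
arm_command(
  targets=[
    [0.087, [0.048, 0.003, 0], [0, 0, 8]],
    [0.087, [0.096, 0.006, 0], [0, 0, 16]],
    [0.087, [0.144, 0.009, 0], [0, 0, 24]],
    [0.087, [0.192, 0.012, 0], [0, 0, 31]],
    [0.087, [0.24, 0.015, 0], [0, 0, 38]],
  ],
)

```text
time: 1.1
ee_pos: [0.4454, 0.219, 0.2225]
tool_rot: [2.273, -2.168, -0.0]
ft_force: [-0.1, 1.3, 0.8]
gripper_width: 0.0871
grip_force: 0.0
```

```bash
cat > w.py <<'E'
import sys
from h import *
from workcell import ctrl
def wrist(name):
    s=ctrl.read_state();f=ctrl.grab_frame("wrist")
    T=np.eye(4);T[:3,:3]=Ro.from_rotvec(s["tool_rot"]).as_matrix();T[:3,3]=s["ee_pos"]
    f["T"]=T@f["mount"];pickle.dump((s,f),open(name+".pkl","wb"))
    cv2.imwrite(f"pics/{name}.png",f["color"][:,:,::-1]);return s,f
E
python3 - <<'E'
from w import *
s,f=wrist("w1");print(s["time"],s["ee_pos"],s["joint_positions"],f["T"]);print(go(s,[.475,.178,.12],-87))
P=cloud(f,f["T"]);print(np.nanpercentile(P[...,2],[5,50,95]))
E
```

```text
1.1 [0.44535931 0.21898195 0.22245559] [ 7.84705032e-01  1.64983959e-01 -2.99325031e-01 -1.92208346e-04
 -1.10660790e+00 -7.37488336e-01] [[-9.98875720e-01 -4.49465878e-02 -1.50698412e-02  4.48505062e-01]
 [-4.74008638e-02  9.51483730e-01  3.04026101e-01  1.33495761e-01]
 [ 6.73772840e-04  3.04398615e-01 -9.52544503e-01  3.84882487e-01]
 [ 0.00000000e+00  0.00000000e+00  0.00000000e+00  1.00000000e+00]]
(array([ 42.3, -27.7, 102.4]), array([ 0. ,  0. , -0.3]))
[-0.00040319  0.00210897  0.33402437]
```

View pics/w1.png

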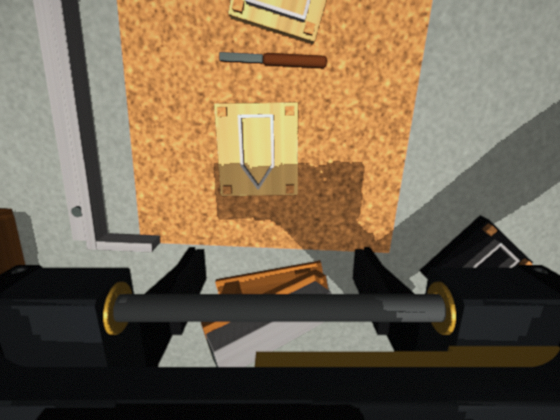

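The wrist view shows the medium board at (257,149), with its outline parallel in columns 238–274 (about 43 mm) and its point facing +y. The fence is at columns 40–90 and the stop at row 242.

Call:
arm_command(
  targets=[
    [0.07, [0.03, -0.015, 0.03], [0, 0, 0]],
    [0.07, [0.052, -0.028, 0.075], [0, 0, 0]],
    [0.07, [0.052, -0.028, 0.12], [0, 0, 0]],
    [0.07, [0.052, -0.028, 0.165], [0, 0, 0]],
    [0.07, [0.052, -0.028, 0.198], [0, 0, 0]],
  ],
)

```text
time: 1.65
ee_pos: [0.4741, 0.169, 0.0218]
tool_rot: [2.274, -2.162, -0.001]
ft_force: [0.1, -0.7, -0.9]
gripper_width: 0.0707
grip_force: 0.0
```

Call:
arm_command(
  targets=[
    [0.07, [0, 0, 0.002], [0, 0, 0]],
    [0.035, [0, 0, 0.002], [0, 0, 0]],
    [0.035, [0, 0, 0.002], [0, 0, 0]],
    [0.035, [0, 0, 0.002], [0, 0, 0]],
    [0.035, [0, 0, 0.002], [0, 0, 0]],
  ],
)

```text
time: 2.15
ee_pos: [0.4757, 0.1706, 0.0233]
tool_rot: [-2.277, 2.162, -0.0]
ft_force: [-0.5, -0.2, 0.5]
gripper_width: 0.0458
grip_force: 0.0
```

```bash
python3 - <<'E'
from w import *
s=ctrl.read_state();print(s);print(go(s,[.628,.242,.022],-90.3),go(s,[.6,.2,.022],-90.3))
E
```

```text
{'time': 2.15, 'joint_positions': array([ 6.66136863e-01,  4.29718367e-01, -5.25431187e-01, -2.55578224e-06,
       -6.14092834e-01, -6.14133623e-01]), 'joint_velocities': array([-0.00102822,  0.00042115, -0.00097931, -0.00067017,  0.00051872,
       -0.00128073]), 'joint_efforts': array([ 2.45425508e-03, -3.40036190e+01,  1.16193947e+01,  2.62018293e+00,
       -1.29894938e-02,  5.49201934e-05]), 'ee_pos': array([0.47566432, 0.17061345, 0.02332162]), 'tool_rot': array([-2.27732759e+00,  2.16187962e+00, -3.50866701e-04]), 'ft_force': array([-0.54546852, -0.22101294,  0.47982337]), 'moment': array([ 0.01079941, -0.07510999,  0.02007355]), 'grip_force': 0.0, 'gripper_width': 0.04582880678598042}
(array([ -63.4, -155.8,    1.6]), array([-0.1,  0.1,  3.3])) (array([ -22.9, -125.7,    1.5]), array([-0.1,  0.1,  3.3]))
```

Call:
arm_command(
  targets=[
    [0.03, [0, 0, 0], [0, 0, 0]],
    [0.03, [0, 0, 0], [0, 0, 0]],
    [0.03, [0, 0, 0], [0, 0, 0]],
  ],
)

```text
time: 2.45
ee_pos: [0.4751, 0.1703, 0.0231]
tool_rot: [2.278, -2.163, -0.0]
ft_force: [-2.3, 0.9, 5.4]
gripper_width: 0.0387
grip_force: 15.0
```

Call:
arm_command(
  targets=[
    [0.03, [-0.01, -0.03, 0], [0, 0, 0.8]],
    [0.03, [-0.02, -0.06, 0], [0, 0, 1.6]],
    [0.03, [-0.03, -0.09, 0], [0, 0, 2.4]],
    [0.03, [-0.04, -0.12, 0], [0, 0, 3.3]],
    [0.03, [-0.045, -0.14, 0], [0, 0, 3.3]],
  ],
)

```text
time: 2.95
ee_pos: [0.613, 0.2222, 0.0226]
tool_rot: [2.212, -2.225, -0.001]
ft_force: [-8.3, -2.0, 11.9]
gripper_width: 0.0386
grip_force: 15.0
```

Call:
arm_command(
  targets=[
    [0.03, [0, -0.005, 0], [0, 0, 0]],
    [0.03, [0, -0.009, 0], [0, 0, 0]],
    [0.03, [0, -0.012, 0], [0, 0, 0]],
    [0.03, [0, -0.014, 0], [0, 0, 0]],
  ],
)

```text
time: 3.35
ee_pos: [0.6253, 0.2221, 0.0227]
tool_rot: [2.212, -2.226, -0.003]
ft_force: [-9.5, 2.2, 8.6]
gripper_width: 0.0389
grip_force: 15.0
```

Call:
arm_command(
  targets=[
    [0.03, [0, -0.002, 0], [0, 0, 0]],
    [0.03, [0, -0.004, 0], [0, 0, 0]],
    [0.03, [0, -0.005, 0], [0, 0, 0]],
  ],
)

```text
time: 3.65
ee_pos: [0.6254, 0.222, 0.0224]
tool_rot: [2.206, -2.221, -0.011]
ft_force: [-17.4, 5.1, 13.7]
gripper_width: 0.0387
grip_force: 15.0
```

Call:
arm_command(
  targets=[
    [0.03, [-0.005, 0, 0], [0, 0, 0]],
    [0.03, [-0.01, 0, 0], [0, 0, 0]],
    [0.03, [-0.015, 0, 0], [0, 0, 0]],
    [0.03, [-0.018, 0, 0], [0, 0, 0]],
  ],
)

```text
time: 4.05
ee_pos: [0.6255, 0.2325, 0.0223]
tool_rot: [2.198, -2.213, -0.003]
ft_force: [-10.9, -16.0, 14.1]
gripper_width: 0.0385
grip_force: 15.1
```

Call:
arm_command(
  targets=[
    [0.03, [-0.003, 0.002, 0], [0, 0, 0]],
    [0.03, [-0.006, 0.002, 0], [0, 0, 0]],
    [0.03, [-0.009, 0.002, 0], [0, 0, 0]],
    [0.03, [-0.009, 0.002, 0], [0, 0, 0]],
  ],
)

```text
time: 4.45
ee_pos: [0.6255, 0.2407, 0.0217]
tool_rot: [2.199, -2.215, 0.001]
ft_force: [-4.6, -18.1, 8.4]
gripper_width: 0.0391
grip_force: 15.0
```

```bash
python3 - <<'E'
from w import *
s,f=wrist("w2");print(s["ee_pos"],s["tool_rot"],s["ft_force"])
E
```

```text
[0.62549042 0.24070153 0.02167154] [ 2.19902888e+00 -2.21536828e+00  6.04723351e-04] [ -4.59418979 -18.12663478   8.36115224]
```

View pics/w2.png

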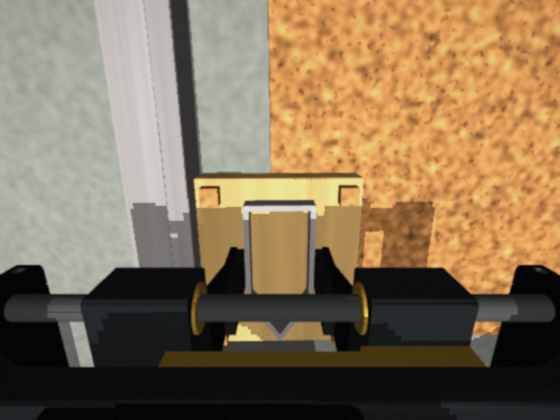

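The wrist view shows the medium board flush on the fence (left edge at column 197), with its far edge at row 342 right by the grey stop.

Call:
arm_command(
  targets=[
    [0.03, [-0.003, 0, 0], [0, 0, 0]],
    [0.03, [-0.006, 0, 0], [0, 0, 0]],
    [0.03, [-0.006, 0, 0], [0, 0, 0]],
  ],
)

```text
time: 4.8
ee_pos: [0.6255, 0.246, 0.021]
tool_rot: [2.198, -2.215, 0.001]
ft_force: [-3.9, -20.1, 7.3]
gripper_width: 0.0389
grip_force: 15.0
```

Call:
arm_command(
  targets=[
    [0.03, [-0.003, 0, 0], [0, 0, 0]],
    [0.03, [-0.005, 0, 0], [0, 0, 0]],
    [0.03, [-0.005, 0, 0], [0, 0, 0]],
  ],
)

```text
time: 5.1
ee_pos: [0.6255, 0.2505, 0.0206]
tool_rot: [2.197, -2.215, 0.001]
ft_force: [-2.5, -20.1, 4.9]
gripper_width: 0.039
grip_force: 15.0
```

```bash
python3 - <<'E'
from w import *
s,f=wrist("w3");c=f["color"].astype(int)
s0,f0=pickle.load(open("w2.pkl","rb"));c0=f0["color"].astype(int)
for k,ff in((c0,f0),(c,f)):
    print([int(r) for r in np.argsort(-abs(np.diff(k[150:215,250:300].sum(2).mean(1))))[:3]+150], [tuple(k[r,230:330].mean(0).astype(int)) for r in range(336,352,2)])
print(s["ee_pos"],s["ft_force"])
sc=ctrl.grab_frame("scene");pickle.dump(sc,open("sc2.pkl","wb"))
P=cloud(sc);z=P[...,2]
m=(z>.014)&(z<.024)&(P[...,0]>.56)&(P[...,0]<.672)&(P[...,1]<.4)&(P[...,1]>.1)
q=P[m]*1000;print(len(q),np.percentile(q,[1,50,99],axis=0))
E
```

```text
[199, 205, 204] [(np.int64(181), np.int64(155), np.int64(100)), (np.int64(184), np.int64(158), np.int64(100)), (np.int64(146), np.int64(128), np.int64(88)), (np.int64(67), np.int64(66), np.int64(63)), (np.int64(66), np.int64(66), np.int64(64)), (np.int64(67), np.int64(66), np.int64(64)), (np.int64(66), np.int64(65), np.int64(63)), (np.int64(66), np.int64(63), np.int64(57))]
[187, 183, 160] [(np.int64(65), np.int64(64), np.int64(62)), (np.int64(64), np.int64(63), np.int64(62)), (np.int64(65), np.int64(64), np.int64(63)), (np.int64(85), np.int64(84), np.int64(82)), (np.int64(120), np.int64(118), np.int64(115)), (np.int64(131), np.int64(128), np.int64(125)), (np.int64(132), np.int64(130), np.int64(126)), (np.int64(126), np.int64(122), np.int64(115))]
[0.62549173 0.25049256 0.02057767] [ -2.49311952 -20.06642451   4.91553617]
365 [[578.35439141 189.77439296  14.13114446]
 [624.91341679 229.77377883  18.38824018]
 [667.21533977 298.57914523  23.84095994]]
```

The medium board slips in the grip against the stop, so it is seated. I'll release it, rise and go over to the large board.

Call:
arm_command(
  targets=[
    [0.053, [0.006, 0, 0], [0, 0, 0]],
    [0.053, [0.006, 0, 0], [0, 0, 0]],
    [0.053, [0.006, 0, 0], [0, 0, 0]],
    [0.06, [0.006, 0, -0.03], [0, 0, 0]],
    [0.087, [0.006, 0, -0.08], [0, 0, 0]],
  ],
)

```text
time: 5.7
ee_pos: [0.6283, 0.2544, 0.0994]
tool_rot: [2.211, -2.222, -0.003]
ft_force: [0.6, -0.4, -0.3]
gripper_width: 0.061
grip_force: 0.0
```

Call:
arm_command(
  targets=[
    [0.087, [0.03, 0.02, -0.035], [0, 0, 3]],
    [0.087, [0.07, 0.05, -0.06], [0, 0, 6]],
    [0.087, [0.11, 0.08, -0.07], [0, 0, 9]],
    [0.087, [0.15, 0.11, -0.07], [0, 0, 12]],
    [0.087, [0.19, 0.14, -0.07], [0, 0, 12]],
  ],
)

```text
time: 6.2
ee_pos: [0.493, 0.0705, 0.1738]
tool_rot: [-1.968, 2.443, -0.002]
ft_force: [-0.2, -0.9, 1.1]
gripper_width: 0.0863
grip_force: 0.0
```

```bash
python3 - <<'E'
from w import *
s,f=wrist("w4");print(s["time"],s["ee_pos"],s["tool_rot"]);print(go(s,[.45,-.009,.022],-103))
P=cloud(f,f["T"]);z=P[...,2];c=f["color"].astype(int)
for nm,ce in(("lar",(.45,-.009)),("med",(.627,.245))):
    d=(np.hypot(P[...,0]-ce[0],P[...,1]-ce[1])<.085)
    for lo in(.0135,.024):
        m=(d&(z>lo)&(z<.036)).astype(np.uint8);k,l,st,_=cv2.connectedComponentsWithStats(m)
        if k<2: continue
        i=1+st[1:,4].argmax();q=P[l==i][:,:2]*1000;r=cv2.minAreaRect(q.astype(np.float32));print(nm,lo,len(q),np.round(r[0],1),np.round(r[1],1),round(r[2],1))
E
```

```text
6.2 [0.49302155 0.07048481 0.17381964] [-1.96828388e+00  2.44297520e+00 -1.93566362e-03]
(array([ 87.2,  25.7, 151.5]), array([-0.2,  0.2,  0.7]))
lar 0.0135 12361 [446.6 -10.6] [120.2  95.2] 77.1
lar 0.024 1535 [441.1  -9.1] [111.9  74.5] 76.9
med 0.0135 3308 [623.1 237.7] [ 78.1 112.4] 77.7
med 0.024 510 [623.8 236.1] [70.8 40. ] 89.9
```

View pics/w4.png

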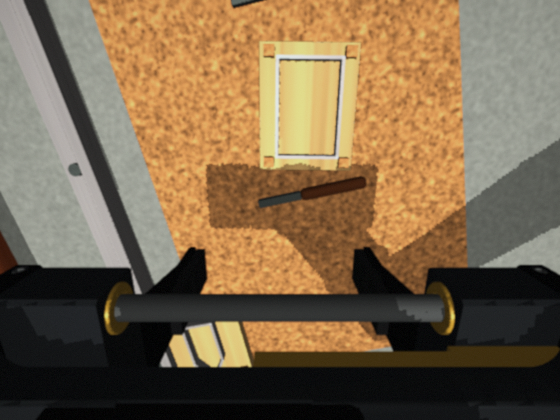

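The wrist view shows the large board at (307,105), with its blade outline spanning columns 276–342, about 70 mm. A finger there would foul the fence, so I'll grip the robot-side wall instead (one finger inside, one outside).

Call:
arm_command(
  targets=[
    [0.045, [0.03, 0.022, 0.02], [0, 0, 0.7]],
    [0.045, [0.07, 0.05, 0.03], [0, 0, 0.7]],
    [0.045, [0.089, 0.064, 0.06], [0, 0, 0.7]],
    [0.045, [0.089, 0.064, 0.08], [0, 0, 0.7]],
    [0.045, [0.089, 0.064, 0.08], [0, 0, 0.7]],
  ],
  force=30,
)

```text
time: 6.75
ee_pos: [0.4105, -0.0029, 0.0913]
tool_rot: [1.953, -2.457, -0.001]
ft_force: [-0.4, -0.5, 0.1]
gripper_width: 0.0545
grip_force: 0.0
```

Call:
arm_command(
  targets=[
    [0.045, [0, 0, 0.03], [0, 0, 0]],
    [0.045, [0, 0, 0.06], [0, 0, 0]],
    [0.045, [0, 0, 0.07], [0, 0, 0]],
    [0.03, [0, 0, 0.07], [0, 0, 0]],
    [0, [0, 0, 0.07], [0, 0, 0]],
  ],
)

```text
time: 7.25
ee_pos: [0.4135, -0.0016, 0.0235]
tool_rot: [-1.955, 2.456, -0.002]
ft_force: [0.6, -0.3, -0.3]
gripper_width: 0.0356
grip_force: 0.0
```

Call:
arm_command(
  targets=[
    [0, [0, 0, 0], [0, 0, 0]],
    [0, [0, 0, 0], [0, 0, 0]],
    [0, [0, 0, 0], [0, 0, 0]],
    [0, [0, 0, 0], [0, 0, 0]],
    [0, [0, 0, 0], [0, 0, 0]],
  ],
)

```text
time: 7.75
ee_pos: [0.4134, -0.0021, 0.0233]
tool_rot: [-1.954, 2.455, -0.003]
ft_force: [2.7, -0.4, 3.5]
gripper_width: 0.0026
grip_force: 30.0
```

```bash
python3 - <<'E'
from w import *
s,f=wrist("w5");print(s["time"],s["ee_pos"],s["ft_force"],s["gripper_width"],s["grip_force"]);print(go(s,[.57,.01,.024],-90.3),go(s,[.57,.12,.024],-90.3))
E
```

```text
7.75 [ 0.41343933 -0.0020875   0.02334347] [ 2.71750221 -0.43652188  3.53835654] 0.0026281007058982834 30.008285343647003
(array([ -47. , -149.8,   -0. ]), array([ -0.2,   0.1, -12.7])) (array([-1.541e+02, -1.251e+02,  1.000e-01]), array([ -0.2,   0.1, -12.7]))
```

View pics/w5.png

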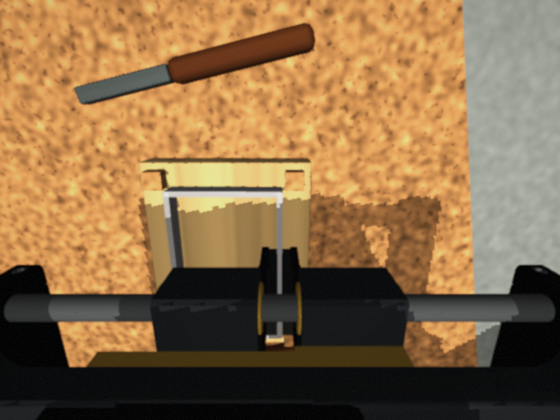

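Call:
arm_command(
  targets=[
    [0, [-0.005, -0.03, 0], [0, 0, -2]],
    [0, [-0.015, -0.065, 0], [0, 0, -5]],
    [0, [-0.027, -0.1, 0], [0, 0, -8]],
    [0, [-0.039, -0.13, 0], [0, 0, -11]],
    [0, [-0.047, -0.15, 0], [0, 0, -12.7]],
  ],
)

```text
time: 8.3
ee_pos: [0.5648, 0.0078, 0.0224]
tool_rot: [2.208, -2.22, -0.009]
ft_force: [-13.4, -2.1, 19.4]
gripper_width: 0.0027
grip_force: 30.0
```

Call:
arm_command(
  targets=[
    [0, [-0.025, 0, 0], [0, 0, 0]],
    [0, [-0.055, 0, 0], [0, 0, 0]],
    [0, [-0.085, 0, 0], [0, 0, 0]],
    [0, [-0.105, -0.005, 0], [0, 0, 0]],
    [0, [-0.11, -0.01, 0], [0, 0, 0]],
  ],
)

```text
time: 8.8
ee_pos: [0.5758, 0.1192, 0.0224]
tool_rot: [2.211, -2.22, -0.004]
ft_force: [-9.2, -5.9, 14.8]
gripper_width: 0.0024
grip_force: 30.0
```

Call:
arm_command(
  targets=[
    [0, [0, -0.004, 0], [0, 0, 0]],
    [0, [0, -0.008, 0], [0, 0, 0]],
    [0, [0, -0.012, 0], [0, 0, 0]],
    [0, [0, -0.014, 0], [0, 0, 0]],
  ],
)

```text
time: 9.2
ee_pos: [0.5892, 0.1181, 0.0225]
tool_rot: [2.209, -2.223, -0.007]
ft_force: [-9.1, 1.0, 10.8]
gripper_width: 0.0026
grip_force: 30.0
```

Call:
arm_command(
  targets=[
    [0, [0, -0.003, 0], [0, 0, 0]],
    [0, [0, -0.006, 0], [0, 0, 0]],
    [0, [0, -0.006, 0], [0, 0, 0]],
  ],
)

```text
time: 9.5
ee_pos: [0.595, 0.1178, 0.0225]
tool_rot: [2.208, -2.222, -0.007]
ft_force: [-9.1, -0.7, 10.0]
gripper_width: 0.0024
grip_force: 30.0
```

Call:
arm_command(
  targets=[
    [0, [-0.003, 0.003, 0], [0, 0, 0]],
    [0, [-0.006, 0.003, 0], [0, 0, 0]],
    [0, [-0.009, 0.003, 0], [0, 0, 0]],
    [0, [-0.012, 0.003, 0], [0, 0, 0]],
    [0, [-0.012, 0.003, 0], [0, 0, 0]],
  ],
)

```text
time: 10.0
ee_pos: [0.5942, 0.1291, 0.0225]
tool_rot: [2.21, -2.224, -0.002]
ft_force: [-2.6, -6.2, 7.5]
gripper_width: 0.0023
grip_force: 30.0
```

Call:
arm_command(
  targets=[
    [0, [-0.003, 0, 0], [0, 0, 0]],
    [0, [-0.006, 0, 0], [0, 0, 0]],
    [0, [-0.006, 0, 0], [0, 0, 0]],
  ],
)

```text
time: 10.3
ee_pos: [0.5935, 0.1297, 0.0224]
tool_rot: [2.204, -2.218, 0.002]
ft_force: [0.6, -21.8, 7.9]
gripper_width: 0.0026
grip_force: 30.0
```

```bash
cat >> w.py <<'E'
def row(name="scene"):
    sc=ctrl.grab_frame(name);P=cloud(sc);z=P[...,2];pickle.dump(sc,open("row.pkl","wb"))
    H=(z>.0135)&(z<.0225)&(P[...,0]>.54)&(P[...,0]<.672)&(P[...,1]<.31)&(P[...,1]>-.2)
    q=P[H]*1000
    for y in range(-160,310,20):
        t=q[(q[:,1]>=y)&(q[:,1]<y+20)]
        if len(t)>5: print(y,len(t),np.percentile(t[:,0],[3,97]).round(1),t[:,1].min().round(1),t[:,1].max().round(1))
    return sc
E
python3 - <<'E'
from w import *
row("side")
E
```

```text
60 65 [586.8 669.9] 67.2 79.4
80 47 [582.1 670.8] 80.6 99.7
100 84 [581.7 669.1] 100.6 119.9
120 67 [581.3 667.9] 120.4 139.9
140 51 [606.2 669.9] 140.3 159.9
160 55 [603.2 669.2] 160.1 179.7
200 14 [614.2 671.5] 202.9 218.2
300 7 [620.  636.8] 300.3 304.7
```

Call:
arm_command(
  targets=[
    [0, [0.003, -0.004, 0], [0, 0, 0]],
    [0, [0.003, -0.008, 0], [0, 0, 0]],
    [0, [0.003, -0.01, 0], [0, 0, 0]],
    [0, [0.003, -0.012, 0], [0, 0, 0]],
  ],
)

```text
time: 10.75
ee_pos: [0.5948, 0.1291, 0.0224]
tool_rot: [2.191, -2.211, -0.021]
ft_force: [-30.2, -0.4, 31.5]
gripper_width: 0.0026
grip_force: 30.1
```

Call:
arm_command(
  targets=[
    [0, [-0.002, 0.008, 0], [0, 0, 0]],
    [0, [-0.004, 0.009, 0], [0, 0, 0]],
    [0, [-0.004, 0.009, 0], [0, 0, 0]],
    [0.012, [0, 0.009, 0], [0, 0, 0]],
    [0.012, [0, 0.009, 0], [0, 0, 0]],
  ],
)

```text
time: 11.25
ee_pos: [0.5976, 0.1327, 0.0216]
tool_rot: [2.211, -2.228, -0.003]
ft_force: [-1.5, -0.5, -0.2]
gripper_width: 0.0097
grip_force: 0.7
```

Call:
arm_command(
  targets=[
    [0.02, [0, 0, 0], [0, 0, 0]],
    [0.02, [0, 0, 0], [0, 0, 0]],
    [0.03, [0, 0, -0.03], [0, 0, 0]],
    [0.05, [0, 0, -0.07], [0, 0, 0]],
    [0.087, [0, 0.03, -0.1], [0, 0, 0]],
  ],
)

```text
time: 11.75
ee_pos: [0.5726, 0.136, 0.1245]
tool_rot: [-2.213, 2.223, -0.004]
ft_force: [-0.4, 1.6, -0.0]
gripper_width: 0.0363
grip_force: 0.0
```

Call:
arm_command(
  targets=[
    [0.087, [0.045, 0.015, -0.02], [0, 0, 0]],
    [0.087, [0.09, 0.03, -0.04], [0, 0, 0]],
    [0.087, [0.135, 0.045, -0.06], [0, 0, 0]],
    [0.087, [0.18, 0.06, -0.06], [0, 0, 0]],
    [0.087, [0.225, 0.075, -0.06], [0, 0, 0]],
  ],
)

```text
time: 12.25
ee_pos: [0.4931, -0.0909, 0.1839]
tool_rot: [-2.215, 2.223, -0.004]
ft_force: [0.4, -0.1, -0.4]
gripper_width: 0.0759
grip_force: 0.0
```

```bash
python3 - <<'E'
from w import *
s,f=wrist("w6");print(s["time"],s["ee_pos"],s["tool_rot"])
P=cloud(f,f["T"]);z=P[...,2]
for nm,ce in(("sma",(.465,-.228)),):
    d=(np.hypot(P[...,0]-ce[0],P[...,1]-ce[1])<.075)
    for lo in(.0135,.024):
        m=(d&(z>lo)&(z<.036)).astype(np.uint8);k,l,st,_=cv2.connectedComponentsWithStats(m)
        i=1+st[1:,4].argmax();q=P[l==i][:,:2]*1000;r=cv2.minAreaRect(q.astype(np.float32));print(nm,lo,len(q),np.round(r[0],1),np.round(r[1],1),round(r[2],1))
        if lo>.02: print(cv2.minEnclosingCircle(q.astype(np.float32)))
print(go(s,[.466,-.228,.023],-95))
row("scene")
E
```

```text
12.25 [ 0.49311585 -0.09088539  0.18386619] [-2.21508011  2.22326934 -0.00355623]
sma 0.0135 10585 [ 461.7 -229.4] [96.2 95.1] 85.9
sma 0.024 1003 [ 461.8 -229.3] [66.  68.7] 85.8
((462.0258483886719, -229.25807189941406), 34.651939392089844)
(array([137.3,  27.2, 160.7]), array([-0.2,  0. ,  4.8]))
60 78 [578.9 664.1] 64.6 79.9
80 68 [580.4 665. ] 80.1 100.0
100 108 [578.1 664.2] 100.5 119.9
120 98 [579.6 665.6] 120.1 139.8
140 95 [578.8 663.5] 140.5 159.6
160 89 [580.4 665.3] 160.0 179.7
180 62 [579.4 666.5] 180.3 200.0
200 59 [579.5 661.6] 201.2 219.8
220 88 [581.6 665.3] 220.0 240.0
240 85 [582.7 664.9] 240.0 259.9
260 88 [581.6 663.8] 260.4 279.9
280 64 [585.2 663.9] 280.1 299.9
300 10 [611.9 650.5] 300.1 303.8
```

View pics/w6.png

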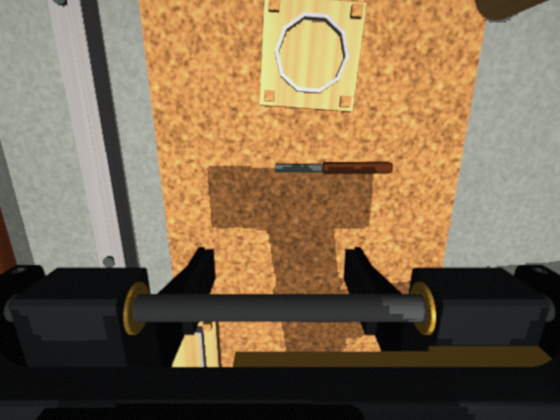

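The small board is at (313,52) in the wrist view, with a round outline about 68 mm across, so I use the same robot-side wall grip. The awl is at (335,168).

Call:
arm_command(
  targets=[
    [0.045, [0.04, 0.02, 0.01], [0, 0, 1]],
    [0.045, [0.08, 0.04, 0.03], [0, 0, 2]],
    [0.045, [0.115, 0.058, 0.05], [0, 0, 3]],
    [0.045, [0.136, 0.065, 0.08], [0, 0, 4]],
    [0.045, [0.136, 0.065, 0.09], [0, 0, 4]],
  ],
)

```text
time: 12.85
ee_pos: [0.4251, -0.2265, 0.09]
tool_rot: [2.131, -2.306, -0.006]
ft_force: [0.6, 1.3, -0.3]
gripper_width: 0.0549
grip_force: 0.0
```

Call:
arm_command(
  targets=[
    [0.045, [0, 0, 0.03], [0, 0, 0]],
    [0.045, [0, 0, 0.06], [0, 0, 0]],
    [0.045, [0, 0, 0.07], [0, 0, 0]],
    [0.03, [0, 0, 0.07], [0, 0, 0]],
    [0, [0, 0, 0.07], [0, 0, 0]],
  ],
)

```text
time: 13.35
ee_pos: [0.4286, -0.2255, 0.0235]
tool_rot: [-2.137, 2.301, -0.003]
ft_force: [-0.4, 0.2, 0.6]
gripper_width: 0.0355
grip_force: 0.0
```

Call:
arm_command(
  targets=[
    [0, [0, 0, 0], [0, 0, 0]],
    [0, [0, 0, 0], [0, 0, 0]],
    [0, [0, 0, 0], [0, 0, 0]],
    [0, [0, 0, 0], [0, 0, 0]],
    [0, [0, 0, 0], [0, 0, 0]],
  ],
)

```text
time: 13.85
ee_pos: [0.4286, -0.2261, 0.0234]
tool_rot: [-2.135, 2.302, -0.005]
ft_force: [2.4, 1.1, 4.2]
gripper_width: 0.0039
grip_force: 28.5
```

```bash
python3 - <<'E'
from w import *
s=ctrl.read_state();print(s["time"],s["ee_pos"],s["tool_rot"],s["joint_positions"]);print(go(s,[.575,-.22,.0235],-90.3))
E
```

```text
13.85 [ 0.42855    -0.22614675  0.02342786] [-2.13546001  2.30155095 -0.00467223] [-0.14926583  0.40289966 -0.57764885  0.00059854 -0.58670447  0.07393677]
(array([ -17.1, -145.6,    0.4]), array([-0.2, -0. , -4. ]))
```

Call:
arm_command(
  targets=[
    [0, [-0.002, -0.03, 0], [0, 0, -1]],
    [0, [-0.006, -0.065, 0], [0, 0, -2]],
    [0, [-0.01, -0.1, 0], [0, 0, -3]],
    [0, [-0.015, -0.13, 0], [0, 0, -4]],
    [0, [-0.017, -0.148, 0], [0, 0, -4]],
  ],
)

```text
time: 14.35
ee_pos: [0.5735, -0.2204, 0.0232]
tool_rot: [2.211, -2.223, -0.01]
ft_force: [-11.0, -0.7, 14.8]
gripper_width: 0.0043
grip_force: 30.1
```

Call:
arm_command(
  targets=[
    [0, [-0.03, 0, 0], [0, 0, 0]],
    [0, [-0.07, 0, 0], [0, 0, 0]],
    [0, [-0.115, 0, 0], [0, 0, 0]],
    [0, [-0.155, 0, 0], [0, 0, 0]],
    [0, [-0.19, 0, 0], [0, 0, 0]],
  ],
)

```text
time: 14.85
ee_pos: [0.5767, -0.0294, 0.0233]
tool_rot: [2.215, -2.227, 0.001]
ft_force: [0.8, -4.5, 4.6]
gripper_width: 0.0043
grip_force: 30.0
```

Call:
arm_command(
  targets=[
    [0, [-0.015, 0, 0], [0, 0, 0]],
    [0, [-0.025, 0, 0], [0, 0, 0]],
    [0, [-0.03, -0.004, 0], [0, 0, 0]],
    [0, [-0.032, -0.009, 0], [0, 0, 0]],
    [0, [-0.032, -0.014, 0], [0, 0, 0]],
  ],
)

```text
time: 15.35
ee_pos: [0.5849, -0.0005, 0.0232]
tool_rot: [2.204, -2.221, -0.012]
ft_force: [-12.4, -0.6, 17.8]
gripper_width: 0.0041
grip_force: 30.2
```

```bash
python3 - <<'E'
from w import *
s=ctrl.read_state();print(s["time"],s["ee_pos"],s["tool_rot"])
row("side")
E
```

```text
15.35 [ 5.84871437e-01 -4.64745796e-04  2.31566233e-02] [ 2.20418181 -2.22098332 -0.01212441]
-60 72 [573.7 663.4] -52.7 -40.2
-40 75 [573.8 663.6] -40.0 -20.8
-20 83 [573.7 665.2] -19.6 -0.1
0 74 [599.4 665.7] 0.4 20.0
20 48 [600.1 666.8] 20.2 39.5
40 12 [605.2 659.7] 40.7 48.0
60 28 [604.2 670.2] 64.4 79.4
80 9 [624.  671.5] 81.3 99.7
100 11 [661.2 670.6] 101.0 119.5
120 13 [659.9 670.4] 121.3 139.3
140 25 [605.6 669.7] 143.1 159.5
160 56 [604.4 670.5] 160.3 179.6
180 25 [603.2 660.5] 185.4 199.5
200 49 [593.2 669.6] 200.1 219.1
220 62 [586.4 669.3] 220.9 239.8
240 60 [584.2 669.7] 240.5 259.7
260 62 [584.1 669.7] 260.1 279.2
280 53 [584.4 666.6] 280.8 299.5
300 11 [614.  662.5] 300.2 305.6
```

Call:
arm_command(
  targets=[
    [0, [0, -0.004, 0], [0, 0, 0]],
    [0, [0, -0.008, 0], [0, 0, 0]],
    [0, [0, -0.011, 0], [0, 0, 0]],
    [0, [0, -0.014, 0], [0, 0, 0]],
  ],
)

```text
time: 15.8
ee_pos: [0.5922, -0.0007, 0.023]
tool_rot: [2.195, -2.215, -0.027]
ft_force: [-29.7, 6.3, 32.5]
gripper_width: 0.0044
grip_force: 30.6
```

Call:
arm_command(
  targets=[
    [0, [-0.003, 0.005, 0], [0, 0, 0]],
    [0, [-0.008, 0.006, 0], [0, 0, 0]],
    [0, [-0.013, 0.006, 0], [0, 0, 0]],
    [0, [-0.018, 0.006, 0], [0, 0, 0]],
    [0, [-0.018, 0.006, 0], [0, 0, 0]],
  ],
)

```text
time: 16.3
ee_pos: [0.5876, 0.0106, 0.023]
tool_rot: [2.191, -2.212, -0.016]
ft_force: [-17.6, -21.4, 24.0]
gripper_width: 0.0051
grip_force: 33.6
```

Call:
arm_command(
  targets=[
    [0, [-0.003, 0, 0], [0, 0, 0]],
    [0, [-0.006, 0, 0], [0, 0, 0]],
    [0, [-0.008, 0, 0], [0, 0, 0]],
    [0, [-0.008, 0, 0], [0, 0, 0]],
  ],
)

```text
time: 16.7
ee_pos: [0.5857, 0.0168, 0.023]
tool_rot: [2.186, -2.209, -0.019]
ft_force: [-19.9, -25.1, 28.1]
gripper_width: 0.0053
grip_force: 36.5
```

Call:
arm_command(
  targets=[
    [0.02, [0.006, 0.004, 0], [0, 0, 0]],
    [0.02, [0.006, 0.004, 0], [0, 0, 0]],
    [0.02, [0.006, 0.004, 0], [0, 0, 0]],
    [0.03, [0.006, 0.004, -0.03], [0, 0, 0]],
    [0.03, [0.006, 0.004, -0.07], [0, 0, 0]],
  ],
)

```text
time: 17.2
ee_pos: [0.5935, 0.021, 0.0905]
tool_rot: [2.21, -2.225, -0.005]
ft_force: [0.9, -0.2, -0.2]
gripper_width: 0.0269
grip_force: 0.0
```

Call:
arm_command(
  targets=[
    [0, [0.03, -0.01, -0.005], [0, 0, 0]],
    [0, [0.06, -0.02, -0.005], [0, 0, 0]],
    [0, [0.085, -0.03, -0.005], [0, 0, 0]],
    [0, [0.095, -0.035, 0], [0, 0, 0]],
    [0, [0.095, -0.035, 0], [0, 0, 0]],
  ],
)

```text
time: 17.7
ee_pos: [0.6293, -0.0746, 0.0909]
tool_rot: [2.211, -2.23, -0.003]
ft_force: [-0.1, 0.2, -0.6]
gripper_width: 0.0023
grip_force: 0.0
```

```bash
python3 - <<'E'
from w import *
s,f=wrist("w7");print(s["time"],s["ee_pos"],s["tool_rot"],s["gripper_width"])
sc=row("scene")
print(go(s,[.628,-.075,.012],-90.3))
E
```

```text
17.7 [ 0.62933974 -0.07461914  0.09090344] [ 2.21120147 -2.22994972 -0.00260186] 0.002337381517051537
-60 16 [622.3 651.8] -47.6 -41.0
-40 50 [604.1 656.7] -39.6 -20.4
-20 23 [592.5 660.3] -18.6 -0.8
0 14 [653.3 665.6] 1.2 19.6
20 18 [653.6 667. ] 21.1 39.2
60 54 [579.1 662.1] 62.8 80.0
80 71 [584.6 664.8] 80.2 99.9
100 94 [583.1 663.7] 100.4 119.9
120 95 [578.  664.2] 120.4 139.9
140 96 [580.4 664.4] 140.1 160.0
160 87 [578.5 665.1] 160.2 179.7
180 63 [585.5 664.5] 183.6 200.0
200 76 [579.8 664.7] 200.2 219.6
220 79 [579.4 665.1] 220.1 239.5
240 87 [582.  663.3] 240.0 259.9
260 82 [583.1 666.1] 260.5 279.8
280 69 [581.  659.4] 280.0 299.4
300 14 [606.1 667.8] 300.1 302.9
(array([ 0.4,  1.2, 78.9]), array([ 0.1,  0. , -0.2]))
```

Call:
arm_command(
  targets=[
    [0, [0, 0, 0.04], [0, 0, 0]],
    [0, [0, 0, 0.07], [0, 0, 0]],
    [0, [0, 0, 0.079], [0, 0, 0]],
    [0, [-0.01, 0, 0.079], [0, 0, 0]],
    [0, [-0.02, 0, 0.079], [0, 0, 0]],
  ],
)

```text
time: 18.3
ee_pos: [0.6309, -0.0523, 0.0149]
tool_rot: [-2.215, 2.226, -0.003]
ft_force: [1.0, -0.6, -0.3]
gripper_width: 0.0005
grip_force: 0.6
```

Call:
arm_command(
  targets=[
    [0, [-0.004, 0, 0], [0, 0, 0]],
    [0, [-0.008, 0, 0], [0, 0, 0]],
    [0, [-0.012, 0, 0], [0, 0, 0]],
    [0, [-0.016, 0, 0], [0, 0, 0]],
    [0, [-0.016, 0, 0], [0, 0, 0]],
  ],
)

```text
time: 18.8
ee_pos: [0.6317, -0.0385, 0.0154]
tool_rot: [-2.215, 2.226, -0.006]
ft_force: [2.6, -6.6, 0.6]
gripper_width: 0.0007
grip_force: 3.5
```

Call:
arm_command(
  targets=[
    [0, [-0.003, 0, 0.002], [0, 0, 0]],
    [0, [-0.006, 0, 0.002], [0, 0, 0]],
    [0, [-0.009, 0, 0.002], [0, 0, 0]],
    [0, [-0.009, 0, 0.002], [0, 0, 0]],
  ],
)

```text
time: 19.2
ee_pos: [0.6316, -0.037, 0.0151]
tool_rot: [2.212, -2.223, 0.013]
ft_force: [3.8, -32.2, 7.2]
gripper_width: 0.0004
grip_force: 16.0
```

Call:
arm_command(
  targets=[
    [0, [0.015, 0, 0], [0, 0, 0]],
    [0, [0.02, 0, -0.04], [0, 0, 0]],
    [0, [0, 0.03, -0.07], [0, 0, 0]],
    [0, [-0.025, 0.065, -0.07], [0, 0, 0]],
    [0, [-0.045, 0.09, -0.06], [0, 0, 0]],
  ],
)

```text
time: 19.7
ee_pos: [0.5397, 0.0185, 0.0741]
tool_rot: [-2.21, 2.225, -0.002]
ft_force: [0.8, 0.5, -0.8]
gripper_width: 0.0005
grip_force: 0.0
```

```bash
python3 - <<'E'
from w import *
s=ctrl.read_state();print(s["ee_pos"])
sc=row("side")
E
```

```text
[0.53974393 0.0185217  0.07414753]
-40 49 [570.3 656.6] -32.0 -20.1
-20 83 [566.2 658.2] -20.0 -0.1
0 89 [566.8 658.6] 0.0 19.7
20 88 [569.3 659.2] 20.6 39.5
40 72 [570.2 662.3] 40.0 58.7
60 71 [576.5 664.1] 60.5 79.8
80 52 [573.7 664.3] 80.2 99.3
100 79 [573.5 664.6] 100.3 118.8
120 63 [591.4 665.8] 120.0 139.8
140 68 [594.7 666.4] 140.0 159.8
160 68 [594.9 668.1] 160.1 178.7
180 36 [596.8 670.3] 180.0 200.0
200 40 [593.9 671.2] 200.4 219.3
220 60 [592.5 668.9] 220.2 240.0
240 55 [582.7 669.3] 240.0 260.0
260 66 [585.  667.3] 260.3 279.9
280 50 [582.5 667.6] 280.3 300.0
300 10 [610.  667.1] 300.0 304.6
```

The small board and the -y end of the large one have come off the fence by about 7 mm, so I'll push them in from the robot side.

Call:
arm_command(
  targets=[
    [0, [0, 0.01, 0.04], [0, 0, 0]],
    [0, [0, 0.01, 0.06], [0, 0, 0]],
    [0, [0, -0.005, 0.06], [0, 0, 0]],
    [0, [0, -0.01, 0.06], [0, 0, 0]],
    [0, [0, -0.015, 0.06], [0, 0, 0]],
  ],
)

```text
time: 20.25
ee_pos: [0.5548, 0.0172, 0.0117]
tool_rot: [2.214, -2.228, -0.002]
ft_force: [-1.6, 0.3, -0.5]
gripper_width: 0.0002
grip_force: 1.1
```

Call:
arm_command(
  targets=[
    [0, [0, -0.004, 0], [0, 0, 0]],
    [0, [0, -0.008, 0], [0, 0, 0]],
    [0, [0, -0.012, 0], [0, 0, 0]],
    [0, [0, -0.016, 0], [0, 0, 0]],
    [0, [0, -0.019, 0], [0, 0, 0]],
  ],
)

```text
time: 20.75
ee_pos: [0.5667, 0.0149, 0.0106]
tool_rot: [2.202, -2.22, -0.015]
ft_force: [-16.7, -1.1, 10.6]
gripper_width: 0.0004
grip_force: 8.2
```

Call:
arm_command(
  targets=[
    [0, [0, -0.003, 0], [0, 0, 0]],
    [0, [0, -0.006, 0], [0, 0, 0]],
    [0, [0, -0.006, 0], [0, 0, 0]],
    [0, [0, 0.015, 0], [0, 0, 0]],
    [0, [0, 0.02, 0], [0, 0, 0]],
  ],
)

```text
time: 21.25
ee_pos: [0.5535, 0.0171, 0.012]
tool_rot: [-2.214, 2.227, -0.001]
ft_force: [0.6, -0.1, 0.1]
gripper_width: 0.0006
grip_force: 0.0
```

Call:
arm_command(
  targets=[
    [0, [-0.04, 0, 0], [0, 0, 0]],
    [0, [-0.085, 0, 0], [0, 0, 0]],
    [0, [-0.085, -0.01, 0], [0, 0, 0]],
    [0, [-0.085, -0.015, 0], [0, 0, 0]],
    [0, [-0.085, -0.02, 0], [0, 0, 0]],
  ],
)

```text
time: 21.75
ee_pos: [0.568, 0.1011, 0.0102]
tool_rot: [2.204, -2.221, -0.014]
ft_force: [-22.5, 8.7, 11.7]
gripper_width: -0.0
grip_force: 11.3
```

Call:
arm_command(
  targets=[
    [0, [0, -0.003, 0], [0, 0, 0]],
    [0, [0, -0.006, 0], [0, 0, 0]],
    [0, [0, -0.006, 0], [0, 0, 0]],
  ],
)

```text
time: 22.05
ee_pos: [0.568, 0.0993, 0.0092]
tool_rot: [2.194, -2.215, -0.023]
ft_force: [-27.4, 9.0, 13.2]
gripper_width: 0.0005
grip_force: 13.8
```

```bash
python3 - <<'E'
from w import *
s=ctrl.read_state();print(s["ee_pos"])
sc=row("side")
E
```

```text
[0.56804305 0.09930628 0.00920708]
-40 69 [583.2 668.4] -33.5 -20.2
-20 70 [583.6 669.5] -19.7 -0.6
0 80 [582.1 670.6] 0.1 20.0
20 87 [582.2 668.7] 20.3 40.0
40 62 [582.7 670.7] 40.0 58.5
60 79 [583.3 669.7] 60.3 79.9
80 50 [567.5 668.6] 80.3 100.0
100 78 [582.5 669.7] 100.1 119.2
120 68 [581.4 669.2] 120.1 139.8
140 39 [589.1 671.4] 140.4 159.7
160 32 [590.4 669.8] 160.6 177.4
180 11 [648.  671.1] 180.1 197.8
200 18 [648.2 671. ] 201.0 219.0
220 21 [648.9 669.8] 220.8 239.1
240 41 [593.9 669.7] 241.3 259.5
260 52 [590.3 666.1] 260.2 279.6
280 48 [589.5 665.6] 280.0 299.7
300 9 [603.5 660.1] 300.1 307.9
```

All three boards are flush, with near edges at x≈0.583. Next I retreat and measure the bar.

Call:
arm_command(
  targets=[
    [0, [0, 0.02, 0], [0, 0, 0]],
    [0, [0, 0.04, -0.03], [0, 0, 0]],
    [0, [0, 0.06, -0.075], [0, 0, 0]],
    [0.05, [0, 0.08, -0.12], [0, 0, -8]],
    [0.087, [-0.02, 0.1, -0.165], [0, 0, -16]],
  ],
)

```text
time: 22.6
ee_pos: [0.4824, 0.12, 0.1762]
tool_rot: [-2.504, 1.893, -0.002]
ft_force: [1.1, 1.5, 0.5]
gripper_width: 0.0096
grip_force: 0.0
```

```bash
cat >> w.py <<'E'
def go3(st,p,x,z): # tool x axis along x, tool z along z
    x=np.array(x)/np.linalg.norm(x);z=np.array(z)/np.linalg.norm(z)
    G=Ro.from_matrix(np.c_[x,np.cross(z,x),z]);R=Ro.from_rotvec(st["tool_rot"])
    return np.round(R.inv().apply(np.array(p)-st["ee_pos"])*1000,1),np.round((R.inv()*G).as_rotvec(degrees=True),1)
E
python3 - <<'E'
from w import *
for n in("scene","side"):
    f=pickle.load(open(n+".pkl","rb"));P=cloud(f);hsv=cv2.cvtColor(f["color"],cv2.COLOR_RGB2HSV)
    m=(P[...,2]>.045)&(P[...,2]<.15)&(abs(P[...,0]-.45)<.11)&(abs(P[...,1]-.368)<.07)&(hsv[...,1]<70)
    k,l,st,_=cv2.connectedComponentsWithStats(m.astype(np.uint8));i=1+st[1:,4].argmax();q=P[l==i]
    r=cv2.minAreaRect(q[:,:2].astype(np.float32)*1000);print(n,len(q),np.round(r[0],1),np.round(r[1],1),r[2],hsv[l==i].mean(0))
    for psi in(14,16,18):
        ps=np.radians(psi);a=np.radians(28);n_=np.array([-np.sin(a)*np.cos(ps),-np.sin(a)*np.sin(ps),np.cos(a)])
        xb=np.array([np.cos(a)*np.cos(ps),np.cos(a)*np.sin(ps),np.sin(a)]);yb=np.cross(n_,xb)
        h=q@n_;top=h>np.percentile(h,97)-.008;t=q[top]
        print(psi,"n",np.percentile(h,[50,97]).round(4),np.median(h[top]).round(4),"x",np.percentile(t@xb,[1,99]).round(4),"y",np.percentile(t@yb,[1,99]).round(4),"n",top.sum(), "resid slope",np.polyfit(t@xb,t@yb,1).round(3)[0])
s=ctrl.read_state();print(s["ee_pos"],s["tool_rot"],s["joint_positions"])
row("scene")
E
```

```text
scene 458 [443.9 370.9] [149.4  49.1] 14.058026313781738 [ 16.33842795  25.81877729 100.68995633]
14 n [-0.1603 -0.152 ] -0.1552 x [0.4246 0.5749] y [0.2316 0.2762] n 227 resid slope 0.003
16 n [-0.1642 -0.1558] -0.1591 x [0.4319 0.5823] y [0.2116 0.254 ] n 224 resid slope -0.026
18 n [-0.1678 -0.1592] -0.1628 x [0.4387 0.5894] y [0.1913 0.2356] n 222 resid slope -0.054
side 397 [448.8 371. ] [146.5  50.6] 15.79775619506836 [ 15.73803526  22.15617128 113.83123426]
14 n [-0.1614 -0.1537] -0.1569 x [0.4292 0.5781] y [0.2289 0.2746] n 200 resid slope -0.001
16 n [-0.1654 -0.1576] -0.1608 x [0.4365 0.5857] y [0.2121 0.2558] n 200 resid slope -0.028
18 n [-0.169  -0.1613] -0.1644 x [0.4436 0.5926] y [0.1921 0.2385] n 202 resid slope -0.058
[0.48235479 0.1200158  0.17622656] [-2.50434504e+00  1.89296255e+00 -2.28937869e-03] [ 5.71534002e-01  2.07968668e-01 -3.70827635e-01  6.82689916e-04
 -9.89323052e-01 -2.95608211e-01]
-40 65 [580.4 664.4] -30.6 -20.3
-20 95 [582.6 664.6] -20.0 -0.7
0 110 [579.  663.7] 0.1 20.0
20 107 [580.2 664.4] 20.1 39.9
40 84 [579.7 664.7] 40.0 59.9
60 98 [583.9 664.7] 60.0 79.6
80 69 [580.7 666.3] 80.3 99.6
100 93 [579.2 664.4] 100.3 119.5
120 101 [578.4 665. ] 120.0 140.0
140 97 [578.7 664.8] 140.1 159.4
160 83 [580.  665.7] 160.1 179.7
180 69 [583.2 663.7] 183.9 199.6
200 76 [580.1 665.9] 200.3 219.8
220 88 [579.8 665.3] 220.4 239.9
240 85 [578.1 665.3] 240.1 260.0
260 90 [577.3 664.5] 260.0 279.9
280 68 [585.  666.1] 281.0 300.0
300 13 [604.  663.9] 300.0 303.1
```

```bash
cat > g.py <<'E'
from w import *
a,ps=np.radians(28),np.radians(14)
xb=np.array([np.cos(a)*np.cos(ps),np.cos(a)*np.sin(ps),np.sin(a)]);n=np.array([-np.sin(a)*np.cos(ps),-np.sin(a)*np.sin(ps),np.cos(a)])
C=np.array([.4476,.3726,.0823])
def rep():
    s=ctrl.read_state();print(s["time"],s["ee_pos"],s["joint_positions"].round(2))
    for d in(.15,.1,-.005): print(d,go3(s,C+d*n,xb,-n))
E
python3 -c "from g import *;rep()"
```

```text
22.65 [0.48481365 0.12371654 0.18400478] [ 0.58  0.2  -0.36  0.   -0.99 -0.29]
0.15 (array([-252.2,   35.6,  -30.7]), array([ 20.5,  21.6, -85.9]))
0.1 (array([-251.2,   12.9,   13.8]), array([ 20.5,  21.6, -85.9]))
-0.005 (array([-249. ,  -34.8,  107.3]), array([ 20.5,  21.6, -85.9]))
```

Call:
arm_command(
  targets=[
    [0.087, [-0.025, 0.003, -0.02], [1.9, 2.0, -7.8]],
    [0.087, [-0.05, 0.007, -0.03], [3.7, 3.9, -15.6]],
    [0.087, [-0.08, 0.01, -0.04], [5.6, 5.9, -23.4]],
    [0.087, [-0.11, 0.013, -0.045], [7.4, 7.8, -31.2]],
    [0.087, [-0.14, 0.016, -0.05], [9.3, 9.8, -39]],
  ],
  force=50,
)

```text
time: 23.15
ee_pos: [0.4295, 0.2536, 0.2254]
tool_rot: [-2.949, 0.926, -0.362]
ft_force: [-0.5, 0.2, 0.9]
gripper_width: 0.0524
grip_force: 0.0
```

```bash
python3 -c "from g import *;rep()"
```

```text
23.15 [0.4295236  0.25357252 0.22537154] [ 0.99  0.08 -0.51  0.28 -0.9  -0.19]
0.15 (array([-100.1,  -54.7,   -5.4]), array([ 11.7,  12.4, -47.2]))
0.1 (array([-94.5, -67.8,  42.6]), array([ 11.7,  12.4, -47.2]))
-0.005 (array([-82.8, -95.4, 143.2]), array([ 11.7,  12.4, -47.2]))
```

Call:
arm_command(
  targets=[
    [0.087, [-0.02, -0.01, -0.005], [1.9, 2.0, -7.8]],
    [0.087, [-0.04, -0.02, -0.01], [3.8, 4.1, -15.6]],
    [0.087, [-0.06, -0.03, -0.01], [5.8, 6.1, -23.4]],
    [0.087, [-0.08, -0.04, -0.008], [7.7, 8.2, -31.2]],
    [0.087, [-0.1, -0.055, -0.005], [9.7, 10.3, -39]],
  ],
)

```text
time: 23.65
ee_pos: [0.3792, 0.356, 0.2139]
tool_rot: [-3.007, -0.142, -0.681]
ft_force: [0.7, 0.3, 0.2]
gripper_width: 0.0851
grip_force: 0.0
```

```bash
python3 -c "from g import *;rep()"
```

```text
23.65 [0.37918826 0.35597481 0.2138511 ] [ 1.24  0.06 -0.75  0.68 -0.65 -0.09]
0.15 (array([ 0.4,  0.4, -0.8]), array([ 2. ,  2.2, -8.1]))
0.1 (array([ 2.2, -1.5, 49.1]), array([ 2. ,  2.2, -8.1]))
-0.005 (array([  6. ,  -5.3, 154. ]), array([ 2. ,  2.2, -8.1]))
```

Call:
arm_command(
  targets=[
    [0.087, [0.001, 0, 0.01], [1, 1.1, -4]],
    [0.087, [0.002, -0.001, 0.03], [2, 2.2, -8.1]],
    [0.087, [0.002, -0.001, 0.03], [2, 2.2, -8.1]],
  ],
)

```text
time: 23.95
ee_pos: [0.3943, 0.3553, 0.1846]
tool_rot: [-2.98, -0.355, -0.735]
ft_force: [0.8, -0.8, -0.3]
gripper_width: 0.0872
grip_force: 0.0
```

```bash
python3 - <<'E'
from g import *
s,f=wrist("w8");rep()
P=cloud(f,f["mount"]);hsv=cv2.cvtColor(f["color"],cv2.COLOR_RGB2HSV)  # tool coords
z=P[...,2]
m=(abs(P[...,1])<.045)&(abs(P[...,0])<.12)&(z>.07)&(z<.125)
k,l,st,ce=cv2.connectedComponentsWithStats(m.astype(np.uint8));
h,e=np.histogram(z[m],bins=np.arange(.07,.127,.003));print(h,e[h.argmax()])
zt=np.median(z[m&(abs(z-e[h.argmax()])<.006)])
t=P[m&(abs(z-zt)<.005)];r=cv2.minAreaRect(t[:,:2].astype(np.float32)*1000);print("top z",zt,r,len(t))
print("x",np.percentile(t[:,0],[1,99]),"y",np.percentile(t[:,1],[1,99]),"tilt",np.polyfit(t[:,0],t[:,2],1)[0])
E
```

```text
24.0 [0.3946487  0.35602324 0.18608239] [ 1.15  0.09 -0.85  0.9  -0.49 -0.11]
0.15 (array([  0. ,  -3.1, -32.4]), array([ 0.4,  0.3, -0.5]))
0.1 (array([ 0.2, -3.4, 17.6]), array([ 0.4,  0.3, -0.5]))
-0.005 (array([  0.7,  -4.1, 122.6]), array([ 0.4,  0.3, -0.5]))
[   0    0    0    0    0    0    0    0 1939 4463   40    0    1   14
   19    1   10  120] 0.09700000000000003
top z 0.09739070394138019 ((-2.038360595703125, -3.1618728637695312), (36.10093307495117, 150.64816284179688), 89.57154846191406) 6440
x [-0.07501661  0.07237544] y [-0.0207613   0.01439981] tilt -0.004393327284170767
```

View pics/w8.png

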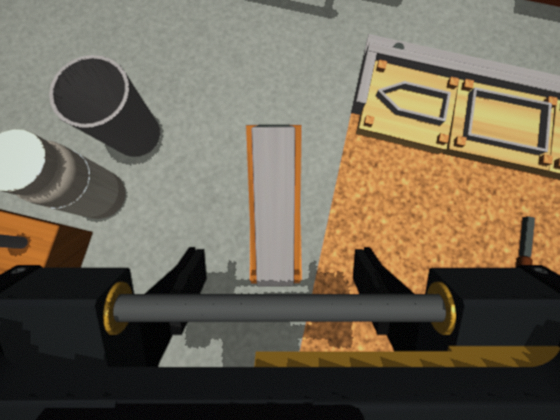

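The wrist view shows the bar at columns 253–297, rows 125–280, well aligned with the tool. It sits 2 and 3 mm off, with its top 97 mm ahead.

Call:
arm_command(
  targets=[
    [0.087, [-0.002, -0.003, 0.03], [0, 0, 0]],
    [0.087, [-0.002, -0.003, 0.065], [0, 0, 0]],
    [0.087, [-0.002, -0.003, 0.1], [0, 0, 0]],
    [0.087, [-0.002, -0.003, 0.12], [0, 0, 0]],
    [0.06, [-0.002, -0.003, 0.12], [0, 0, 0]],
  ],
)

```text
time: 24.5
ee_pos: [0.4488, 0.3759, 0.0869]
tool_rot: [-2.969, -0.352, -0.751]
ft_force: [1.1, 0.7, 1.6]
gripper_width: 0.084
grip_force: 0.0
```

Call:
arm_command(
  targets=[
    [0.03, [0, 0, 0], [0, 0, 0]],
    [0.03, [0, 0, 0], [0, 0, 0]],
    [0.03, [0, 0, 0], [0, 0, 0]],
    [0.03, [0, 0, 0], [0, 0, 0]],
    [0.03, [0, 0, 0], [0, 0, 0]],
  ],
)

```text
time: 25.0
ee_pos: [0.4454, 0.375, 0.0862]
tool_rot: [-2.971, -0.356, -0.746]
ft_force: [-0.7, -0.4, -0.3]
gripper_width: 0.047
grip_force: 0.0
```

Call:
arm_command(
  targets=[
    [0.03, [0, 0, 0], [0, 0, 0]],
    [0.03, [0, 0, 0], [0, 0, 0]],
    [0.03, [0, 0, 0], [0, 0, 0]],
  ],
)

```text
time: 25.3
ee_pos: [0.4457, 0.3734, 0.0855]
tool_rot: [-2.974, -0.354, -0.746]
ft_force: [-2.8, -4.9, 4.8]
gripper_width: 0.0357
grip_force: 50.0
```

Call:
arm_command(
  targets=[
    [0.03, [0, 0, -0.01], [0, 0, 0]],
    [0.03, [0, 0, -0.03], [0, 0, 0]],
    [0.03, [0, 0, -0.055], [0, 0, 0]],
    [0.03, [0.01, 0, -0.085], [0, 0, 0]],
    [0.03, [0.03, 0, -0.11], [0, 0, 0]],
  ],
)

```text
time: 25.8
ee_pos: [0.4236, 0.3656, 0.1806]
tool_rot: [-2.979, -0.353, -0.757]
ft_force: [2.6, -0.4, -3.6]
gripper_width: 0.0358
grip_force: 50.0
```

```bash
cat > t.py <<'E'
from w import *
def rep(h=-.26):
    s=ctrl.read_state();print(s["time"],s["ee_pos"],s["joint_positions"].round(2),s["gripper_width"],s["grip_force"])
    r=np.radians(h)
    for p in([.58,-.075,.15],[.58,-.075,.06],[.58,-.075,.02]): print(p,go3(s,p,[np.cos(r),np.sin(r),0],[0,0,-1]))
E
python3 -c "from t import *;rep()"
```

```text
25.8 [0.42359001 0.36561246 0.18055328] [ 1.08  0.14 -0.82  0.96 -0.46 -0.12] 0.035801651823944666 49.96174693107605
[0.58, -0.075, 0.15] (array([ 27.6, 464.5,  55. ]), array([ -2.8, -28.4,  13.5]))
[0.58, -0.075, 0.06] (array([-15.3, 463.6, 134.1]), array([ -2.8, -28.4,  13.5]))
[0.58, -0.075, 0.02] (array([-34.4, 463.2, 169.3]), array([ -2.8, -28.4,  13.5]))
```

Call:
arm_command(
  targets=[
    [0.03, [0, 0.03, -0.005], [-0.5, -5.5, 2.6]],
    [0.03, [0.002, 0.07, 0], [-1.1, -11, 5.2]],
    [0.03, [0.006, 0.115, 0.006], [-1.7, -17, 8]],
    [0.03, [0.01, 0.16, 0.012], [-2.3, -23, 10.8]],
    [0.03, [0.014, 0.205, 0.02], [-2.8, -28.4, 13.5]],
  ],
)

```text
time: 26.3
ee_pos: [0.4867, 0.1907, 0.1753]
tool_rot: [-3.131, -0.007, -0.022]
ft_force: [2.2, -0.3, -6.4]
gripper_width: 0.0355
grip_force: 50.0
```

```bash
python3 -c "from t import *;rep()"
```

```text
26.3 [0.48668233 0.19072173 0.17532492] [ 0.68  0.24 -0.32  0.   -0.98  0.89] 0.03551962856814503 49.958399534225464
[0.58, -0.075, 0.15] (array([ 91.8, 266.4,  23.8]), array([-0.6, -0.8,  0.5]))
[0.58, -0.075, 0.06] (array([ 90.5, 267.4, 113.7]), array([-0.6, -0.8,  0.5]))
[0.58, -0.075, 0.02] (array([ 89.9, 267.8, 153.7]), array([-0.6, -0.8,  0.5]))
```

Call:
arm_command(
  targets=[
    [0.03, [0.015, 0.045, 0], [0, 0, 0]],
    [0.03, [0.03, 0.09, 0], [0, 0, 0]],
    [0.03, [0.045, 0.135, 0.01], [-0.3, -0.4, 0.3]],
    [0.03, [0.06, 0.18, 0.02], [-0.6, -0.8, 0.5]],
    [0.03, [0.075, 0.225, 0.03], [-0.6, -0.8, 0.5]],
  ],
)

```text
time: 26.8
ee_pos: [0.5639, -0.0358, 0.1435]
tool_rot: [3.14, -0.012, 0.006]
ft_force: [1.5, 0.4, -5.4]
gripper_width: 0.0355
grip_force: 50.0
```

Call:
arm_command(
  targets=[
    [0.03, [0.012, 0.035, 0.02], [0, 0, 0]],
    [0.03, [0.016, 0.051, 0.05], [0, 0, 0]],
    [0.03, [0.016, 0.051, 0.08], [0, 0, 0]],
    [0.03, [0.016, 0.051, 0.095], [0, 0, 0]],
    [0.03, [0.016, 0.051, 0.095], [0, 0, 0]],
  ],
)

```text
time: 27.3
ee_pos: [0.5773, -0.086, 0.0464]
tool_rot: [3.139, -0.014, -0.005]
ft_force: [-0.2, -0.5, -7.2]
gripper_width: 0.0356
grip_force: 50.0
```

```bash
python3 - <<'E'
from t import *
rep()
f=ctrl.grab_frame("side");P=cloud(f);z=P[...,2]
m=(abs(P[...,0]-.58)<.13)&(P[...,1]<-.04)&(P[...,1]>-.13)&(z>.006)&(z<.075)
q=P[m];
for x in np.arange(.48,.68,.02):
    t=q[abs(q[:,0]-x)<.01]
    if len(t)>4: print(round(x,3),len(t),np.percentile(t[:,2],[5,95]).round(4),np.percentile(t[:,1],[2,98]).round(4))
E
```

```text
27.3 [ 0.57732547 -0.08602614  0.04643723] [ 0.13  0.5  -0.31  0.   -0.77  1.43] 0.03564859533212213 49.9565452337265
[0.58, -0.075, 0.15] (array([   2.3,  -10.8, -103.6]), array([ 0.1,  0.2, -0.2]))
[0.58, -0.075, 0.06] (array([  2.5, -11. , -13.6]), array([ 0.1,  0.2, -0.2]))
[0.58, -0.075, 0.02] (array([  2.7, -11.1,  26.4]), array([ 0.1,  0.2, -0.2]))
0.48 16 [0.0065 0.0143] [-0.1234 -0.067 ]
0.5 36 [0.007  0.0637] [-0.1251 -0.068 ]
0.52 15 [0.0064 0.0424] [-0.1231 -0.0952]
0.54 12 [0.0066 0.0345] [-0.1106 -0.0973]
0.56 9 [0.027  0.0339] [-0.105  -0.0999]
0.58 14 [0.0061 0.0319] [-0.1254 -0.0908]
0.6 71 [0.0269 0.0636] [-0.1062 -0.0704]
0.62 97 [0.0252 0.0646] [-0.1054 -0.0687]
0.64 96 [0.03   0.0635] [-0.1068 -0.0687]
0.66 29 [0.0069 0.0628] [-0.1013 -0.0522]
0.68 106 [0.0087 0.0343] [-0.1274 -0.0414]
```

Call:
arm_command(
  targets=[
    [0.03, [0.004, -0.004, 0.008], [0, 0, 0]],
    [0.03, [0.008, -0.008, 0.015], [0, 0, 0]],
    [0.03, [0.008, -0.008, 0.02], [0, 0, 0]],
    [0.03, [0.008, -0.008, 0.024], [0, 0, 0]],
    [0.03, [0.008, -0.008, 0.026], [0, 0, 0]],
  ],
)

```text
time: 27.85
ee_pos: [0.5894, -0.0779, 0.0249]
tool_rot: [3.139, -0.01, 0.011]
ft_force: [-0.1, 0.0, -6.9]
gripper_width: 0.0353
grip_force: 50.0
```

Call:
arm_command(
  targets=[
    [0.03, [0, 0, 0.001], [0, 0, 0]],
    [0.03, [0, 0, 0.003], [0, 0, 0]],
    [0.03, [0, 0, 0.003], [0, 0, 0]],
  ],
)

```text
time: 28.15
ee_pos: [0.5896, -0.0782, 0.0223]
tool_rot: [3.139, -0.011, 0.012]
ft_force: [0.0, -0.2, -6.7]
gripper_width: 0.0359
grip_force: 50.0
```

Still carrying its weight (–6.7 N), so I'll lower it further, slowly.

Call:
arm_command(
  targets=[
    [0.03, [0, 0, 0.001], [0, 0, 0]],
    [0.03, [0, 0, 0.002], [0, 0, 0]],
    [0.03, [0, 0, 0.003], [0, 0, 0]],
    [0.03, [0, 0, 0.003], [0, 0, 0]],
  ],
)

```text
time: 28.55
ee_pos: [0.5901, -0.0781, 0.0214]
tool_rot: [3.138, -0.01, 0.014]
ft_force: [-2.9, 1.9, 6.4]
gripper_width: 0.0353
grip_force: 50.0
```

Call:
arm_command(
  targets=[
    [0.048, [0, 0, -0.001], [0, 0, 0]],
    [0.048, [0, 0, -0.001], [0, 0, 0]],
    [0.048, [0, 0, -0.001], [0, 0, 0]],
    [0.048, [0, 0, -0.02], [0, 0, 0]],
    [0.048, [0, 0, -0.06], [0, 0, 0]],
  ],
)

```text
time: 29.05
ee_pos: [0.587, -0.0781, 0.0767]
tool_rot: [3.138, -0.011, 0.0]
ft_force: [0.9, 0.1, 0.2]
gripper_width: 0.0477
grip_force: 0.0
```

Call:
arm_command(
  targets=[
    [0, [0, 0.03, -0.02], [0, 0, 0]],
    [0, [0, 0.06, -0.02], [0, 0, 0]],
    [0, [0, 0.075, -0.02], [0, 0, 0]],
    [0, [0, 0.075, -0.02], [0, 0, 0]],
    [0, [0, 0.075, -0.02], [0, 0, 0]],
  ],
)

```text
time: 29.55
ee_pos: [0.5883, -0.1528, 0.0988]
tool_rot: [3.139, -0.012, 0.011]
ft_force: [-0.5, 0.6, 0.2]
gripper_width: 0.0157
grip_force: 0.0
```

```bash
python3 - <<'E'
from t import *
s=ctrl.read_state();print(s["ee_pos"],s["gripper_width"],s["time"])
for n in("scene","side"):
    f=row(n);P=cloud(f);z=P[...,2]
    m=(abs(P[...,0]-.58)<.1)&(P[...,1]<-.03)&(P[...,1]>-.13)&(z>.029)&(z<.042)
    k,l,st,_=cv2.connectedComponentsWithStats(m.astype(np.uint8));i=1+st[1:,4].argmax();q=P[l==i]
    print(n,len(q),cv2.minAreaRect(q[:,:2].astype(np.float32)*1000),np.median(q[:,2]))
    if n=="scene": cv2.imwrite("pics/s9.png",cv2.resize(f["color"][140:350,180:400,::-1],None,fx=2.8,fy=2.8,interpolation=cv2.INTER_CUBIC))
E
```

```text
[ 0.58828044 -0.15281601  0.09882319] 0.015747014845396836 29.55
-100 44 [557.8 663.1] -98.6 -81.2
-40 65 [579.8 664.1] -31.1 -20.1
-20 95 [580.  663.9] -19.8 -0.2
0 101 [578.8 663.5] 0.2 19.7
20 110 [578.7 665.1] 20.0 39.9
40 82 [580.4 665.2] 40.3 59.9
60 109 [587.2 662.7] 60.3 79.8
80 64 [579.9 664.7] 80.0 99.8
100 94 [578.9 663.6] 100.4 119.9
120 101 [580.7 665.4] 120.2 139.9
140 97 [579.8 664.5] 140.6 159.9
160 76 [578.4 665.9] 160.2 178.6
180 70 [580.5 666.4] 184.0 199.3
200 79 [579.6 665.4] 200.6 219.8
220 84 [578.  663.8] 220.9 240.0
240 93 [577.6 665. ] 240.0 259.7
260 86 [578.  665.9] 260.1 279.6
280 73 [582.9 663.1] 280.0 299.9
300 12 [611.2 667.7] 300.0 305.5
scene 367 ((604.2306518554688, -77.7334976196289), (39.15882873535156, 119.87926483154297), 89.91641235351562) 0.035505508522007734
-100 36 [579.8 664.8] -98.3 -84.4
-40 70 [585.3 669.6] -32.7 -20.1
-20 73 [586.2 669.7] -19.8 -0.2
0 80 [585.5 668.5] 0.3 19.8
20 84 [585.6 670. ] 20.1 39.9
40 58 [581.9 669.2] 40.2 59.7
60 74 [587.4 666.9] 61.1 80.0
80 39 [584.4 669.7] 81.4 99.7
100 76 [583.4 669.6] 100.6 120.0
120 76 [582.8 668.3] 120.8 139.4
140 73 [581.7 669.3] 140.7 159.9
160 65 [583.1 669.3] 160.1 178.5
180 42 [581.3 670.1] 181.0 199.9
200 49 [580.6 668.8] 200.1 219.5
220 69 [581.1 665.9] 220.1 239.8
240 65 [582.9 668.6] 240.1 259.5
260 59 [584.2 669. ] 260.3 279.8
280 42 [586.2 665.6] 281.5 299.3
300 11 [609.5 663.2] 300.2 305.5
side 237 ((622.4278564453125, -78.58672332763672), (41.349830627441406, 87.17498779296875), 89.45513153076172) 0.03585983135164694
```

Call:
arm_command(
  targets=[
    [0, [0.012, -0.01, 0.03], [0, 0, 0]],
    [0, [0.012, -0.02, 0.06], [0, 0, 0]],
    [0, [0.012, -0.022, 0.085], [0, 0, 0]],
    [0, [0.012, -0.03, 0.085], [0, 0, 0]],
    [0, [0.012, -0.038, 0.085], [0, 0, 0]],
  ],
)

```text
time: 30.15
ee_pos: [0.6018, -0.1141, 0.0145]
tool_rot: [3.138, -0.009, 0.012]
ft_force: [0.4, 0.6, -0.8]
gripper_width: 0.0001
grip_force: 0.0
```

Call:
arm_command(
  targets=[
    [0, [0, -0.006, 0], [0, 0, 0]],
    [0, [0, -0.012, 0], [0, 0, 0]],
    [0, [0, -0.018, 0], [0, 0, 0]],
    [0, [0, -0.024, 0], [0, 0, 0]],
    [0, [0, -0.03, 0], [0, 0, 0]],
  ],
)

```text
time: 30.65
ee_pos: [0.6028, -0.0859, 0.0162]
tool_rot: [3.137, -0.01, 0.017]
ft_force: [0.2, -6.2, 2.6]
gripper_width: 0.0008
grip_force: 2.9
```

Call:
arm_command(
  targets=[
    [0, [0, -0.003, 0], [0, 0, 0]],
    [0, [0, -0.006, 0], [0, 0, 0]],
    [0, [0, -0.009, 0], [0, 0, 0]],
    [0, [0, -0.012, 0], [0, 0, 0]],
    [0, [0, -0.012, 0], [0, 0, 0]],
  ],
)

```text
time: 31.15
ee_pos: [0.6025, -0.0741, 0.0162]
tool_rot: [3.137, -0.01, 0.015]
ft_force: [-0.8, -6.2, 4.2]
gripper_width: 0.0005
grip_force: 2.9
```

Call:
arm_command(
  targets=[
    [0, [0, -0.002, 0], [0, 0, 0]],
    [0, [0, -0.004, 0], [0, 0, 0]],
    [0, [0, -0.006, 0], [0, 0, 0]],
    [0, [0, -0.006, 0], [0, 0, 0]],
  ],
)

```text
time: 31.55
ee_pos: [0.6008, -0.071, 0.0162]
tool_rot: [3.134, -0.01, 0.009]
ft_force: [-2.3, -15.2, 5.7]
gripper_width: 0.0005
grip_force: 8.0
```

```bash
python3 - <<'E'
from t import *
for n in("side","scene"):
    f=ctrl.grab_frame(n);P=cloud(f);z=P[...,2]
    m=(abs(P[...,0]-.58)<.1)&(P[...,1]<.0)&(P[...,1]>-.13)&(z>.0315)&(z<.042)
    k,l,st,_=cv2.connectedComponentsWithStats(m.astype(np.uint8));i=1+st[1:,4].argmax();q=P[l==i]
    print(n,len(q),np.percentile(q,[2,98],axis=0).round(4),np.polyfit(q[:,0],q[:,1],1))
E
```

```text
side 105 [[ 0.6206 -0.0642  0.0323]
 [ 0.6626 -0.0274  0.0407]] [ 0.1109267  -0.11856118]
scene 148 [[ 0.6111 -0.0631  0.0322]
 [ 0.66   -0.0267  0.0402]] [-0.01872694 -0.03351079]
```

Call:
arm_command(
  targets=[
    [0, [0, -0.003, 0], [0, 0, 0]],
    [0, [0, -0.006, 0], [0, 0, 0]],
    [0, [0, -0.008, 0], [0, 0, 0]],
    [0, [0, -0.008, 0], [0, 0, 0]],
  ],
)

```text
time: 32.05
ee_pos: [0.6002, -0.0701, 0.0171]
tool_rot: [3.127, -0.011, 0.004]
ft_force: [-0.5, -42.1, 8.5]
gripper_width: 0.0006
grip_force: 21.4
```

Call:
arm_command(
  targets=[
    [0, [0, 0.01, 0], [0, 0, 0]],
    [0, [0, 0.025, 0], [0, 0, 0]],
    [0, [0, 0.04, -0.03], [0, 0, 0]],
    [0, [-0.03, 0.06, -0.07], [0, 0, 0]],
    [0, [-0.06, 0.08, -0.12], [0, 0, 0]],
  ],
)

```text
time: 32.55
ee_pos: [0.5471, -0.1334, 0.1219]
tool_rot: [3.14, -0.01, 0.009]
ft_force: [-0.2, -1.0, 0.4]
gripper_width: 0.0005
grip_force: 0.0
```

Call:
arm_command(
  targets=[
    [0, [-0.04, 0.02, -0.02], [0, 0, 0]],
    [0, [-0.08, 0.04, -0.04], [0, 0, 0]],
    [0, [-0.11, 0.06, -0.06], [0, 0, 0]],
  ],
)

```text
time: 32.85
ee_pos: [0.4351, -0.1923, 0.182]
tool_rot: [3.14, -0.009, 0.013]
ft_force: [0.9, -0.7, -0.0]
gripper_width: 0.0008
grip_force: 0.0
```

```bash
python3 - <<'E'
from t import *
print(ctrl.read_state()["ee_pos"])
for n in("side","scene"):
    f=row(n);P=cloud(f);z=P[...,2]
    m=(abs(P[...,0]-.58)<.11)&(P[...,1]<-.0)&(P[...,1]>-.13)&(z>.0315)&(z<.042)
    k,l,st,_=cv2.connectedComponentsWithStats(m.astype(np.uint8));i=1+st[1:,4].argmax();q=P[l==i]
    print(n,len(q),cv2.minAreaRect(q[:,:2].astype(np.float32)*1000),np.percentile(q,[2,98],axis=0).round(4))
    t=P[(abs(P[...,0]-.64)<.03)&(z>.024)&(z<.036)&(P[...,1]>.27)&(P[...,1]<.34)];print("stop y",np.percentile(t[:,1],[2,50,98]).round(4))
    if n=="scene": cv2.imwrite("pics/s10.png",cv2.resize(f["color"][140:350,180:400,::-1],None,fx=2.8,fy=2.8,interpolation=cv2.INTER_CUBIC))
E
```

```text
[ 0.43511949 -0.19225486  0.18198087]
-80 41 [541.6 658.9] -66.0 -60.0
-60 25 [559.6 663.8] -59.8 -42.5
-20 33 [582.7 669.8] -19.3 -0.2
0 76 [582.8 669.2] 0.1 19.9
20 83 [582.5 670.3] 20.1 39.8
40 72 [580.6 667.9] 40.4 59.9
60 58 [584.3 670.7] 60.1 79.3
80 51 [582.8 669.8] 80.6 99.9
100 71 [582.4 668.2] 100.2 119.7
120 73 [583.4 669.2] 120.2 139.9
140 74 [586.3 669.4] 140.2 160.0
160 74 [584.2 667.8] 160.1 179.4
180 37 [580.1 665.3] 180.4 199.8
200 47 [581.7 670.6] 200.1 219.3
220 67 [583.1 669. ] 220.4 239.9
240 64 [583.9 669.4] 240.2 259.9
260 56 [581.4 668.8] 260.1 279.9
280 51 [582.2 669.4] 280.1 299.3
300 8 [612.7 660.1] 300.0 306.4
side 370 ((587.7741088867188, -43.66838073730469), (150.58370971679688, 45.660152435302734), 0.8204864263534546) [[ 0.5161 -0.0638  0.0317]
 [ 0.6604 -0.0255  0.0411]]
stop y [0.2728 0.2993 0.3117]
-80 34 [542.9 656.8] -63.7 -60.2
-60 17 [551.9 660.3] -60.0 -41.1
-40 12 [655.8 667.3] -38.6 -21.4
-20 82 [582.2 664.6] -17.3 -0.1
0 99 [577.7 664.4] 0.6 19.5
20 109 [578.6 665.9] 20.0 39.8
40 98 [577.6 664. ] 40.5 59.8
60 96 [586.5 663.8] 60.7 79.6
80 66 [581.1 666.4] 80.1 99.9
100 93 [581.5 663.7] 100.2 119.8
120 97 [579.2 666. ] 120.0 139.5
140 99 [579.9 664.5] 140.3 159.1
160 93 [580.4 664.1] 160.0 179.6
180 70 [578.7 665.5] 181.4 200.0
200 70 [578.6 665.7] 200.1 219.8
220 90 [579.2 665.9] 220.3 239.5
240 86 [578.8 666.1] 240.2 259.9
260 84 [582.6 664.9] 260.3 279.8
280 72 [581.8 666.2] 280.0 299.9
300 10 [604.1 657.4] 300.0 304.4
scene 418 ((584.209228515625, -44.197021484375), (39.77351760864258, 152.42010498046875), 89.57233428955078) [[ 0.5117 -0.0619  0.0319]
 [ 0.6576 -0.0261  0.041 ]]
stop y [0.272  0.3002 0.311 ]
```

View pics/s10.png

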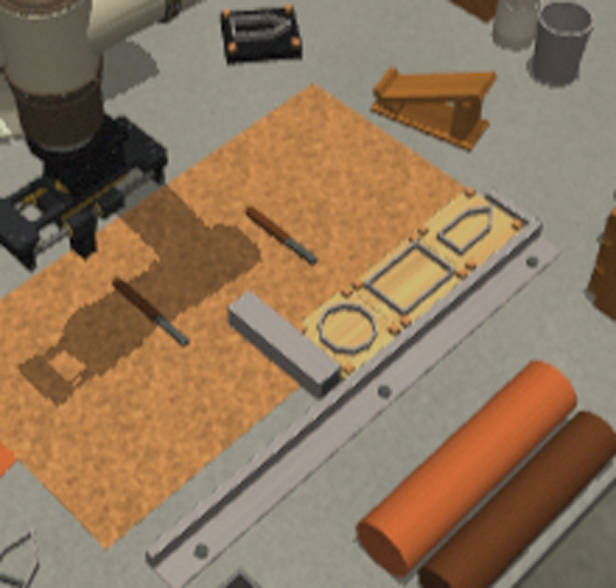

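The picture shows medium, large and small boards tight in the corner (470,230 / 410,277 / 347,328), with the bar along the small board at (285,345). The rack is empty, and the punch and awl have not moved.

```bash
python3 -c "from workcell import ctrl;print(ctrl.finish_job())"
```

```text
the job is handed in; nothing more can be done
None
```

The job is handed in (about 33 s of the 72 s used): the last camera check showed the three boards flush and tight in the fence corner, with the bar lying flat against the last one. No verdict came back.

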